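# Close a turn coordinator in the turnover holder and turn it face up

### The job

Take the turn coordinator from the sloping rest by the block on its back and set it, without dropping it, face down and square in the open shell of the hinged holder. Then shut the holder's lid fully over it, and only then turn the whole holder right over with its crank, to the stop, so that the dial looks up; let go and leave the other things on the bench where they are.

Things in the scene. Friction and masses are not known exactly. Their poses are not given: they have to be found in the camera images.
- coordinator: The turn coordinator, loose, 0.4 kg: square black bezel 66 x 66 x 8 mm with the dial on its outer face; behind it a round dark case, diameter 58 mm, ending in a flat shoulder 50 mm from the face; on that a black connector block, 40 (x) x 28 (y) x 32 mm tall, ending 82 mm from the face. Origin: centre of the dial face; z points from there to the block's end; x, y along the bezel's sides.
- rest: Grey rest whose 84 mm square plate slopes 35 degrees, low side (with a 6 mm lip) towards -x, roughly the robot. The coordinator starts on it face down, its z so leaning 35 degrees towards the robot; its y is level: pinch the block across its 28 mm width along y. Origin: centre of the underside; plate centre 62 mm above it.
- holder_in (a point): Centre of the inner floor of the holder's shell, an aluminium box 74 x 74 mm inside, 52 mm deep, 6 mm walls, floor with a window for the dial. Turns with the holder; at the start z is up, x points level from the crank handle's side to the lid hinge (roughly away from the robot). Seated square, the coordinator's origin is here, its x along this x (either way), and its block stands 30 mm above the rim.
- holder_axis (a point): Point on the level trunnion axis mid-holder, 90 mm above the bench, 26 mm above the inner floor; axes as holder_in; y is the trunnion, towards the crank. The shell's rim is at z = 26 mm, outer half width 43 mm. The stand's posts are at y = -62 and 62 mm, 12 mm thick, tops 15 mm above the axis.
- holder (a joint): Turn of the whole holder about its trunnion, rad: 0 = open side up, at one stop (start); 3.14 = fully turned over, at the other stop. Growing values carry the crank handle from the near side up, over the top and down to the far side. Stiff: it stays where it is left, about 0.5 N m to turn.
- crank_grip (a point): Middle of the crank handle: a black sleeve, diameter 16 mm, 60 mm long, parallel to the trunnion, spinning freely on its pin, beyond the post at +y. It runs on a circle of 90 mm radius about the axis, 122 mm along y from holder_axis; at turn 0 it is at x = -90 mm, level with the axis. It can be pinched from above and carried round the half circle with the gripper kept upright.
- lid (a joint): Opening of the lid, rad: 0 = fully shut; at the start about 1.75 to 2.05, standing up and leaning back. Stiff hinge: it stays where it is left, also upside down with the load on it; 0.6 N m (about 5 N at the bar) to move.
- lid_hinge (a point): Middle of the lid's hinge line, which is parallel to the trunnion, on the rim of the shell at x = 46 mm, z = 26 mm from holder_axis. The axes of this frame turn with the lid (the lid extends along -x, its outer face is +z).
- lid_bar (a point): Middle of the lid's grip bar: round, dark, diameter 12 mm, parallel to the hinge and 130 mm from it, 65 mm free between its two arms, 35 mm clear of the lid's edge. The lid is a 6 mm aluminium frame with a window 36 mm wide that the block passes through. The bar can be pinched from above and carried in an arc about the hinge with the gripper kept upright.
- seal_nut: Bystander: brass six-sided nut ring about 64 mm wide and 22 mm tall. Leave alone. Origin: centre of its underside.
- standoff: Bystander: upright aluminium standoff, 28 mm in diameter, 110 mm tall, between the robot and the work. Leave alone. Origin: centre of its underside.
- oil_bottle: Bystander: grey bottle 52 mm in diameter, 120 mm tall. Leave alone. Origin: centre of its underside.
- bezel_ring: Bystander: flat aluminium ring, 80 mm across, 10 mm thick. Leave alone. Origin: centre of its underside.
- brush: Bystander: a brush lying on the bench at the left. Leave alone. Origin: under its middle.
- screwdriver: Bystander: a screwdriver lying on the bench at the right. Leave alone. Origin: under its middle.
- parts_tray: Bystander: open steel tray 140 x 100 x 35 mm. Leave alone. Origin: centre of its underside.
Things that resemble listed ones, but are neither listed nor needed, are in the scene too. What is shaped like the coordinator but blue or yellow is not meant.

How it is judged (in metres and radians):
On the way, in this order (a step that is already met when the one before it is completed fails the run):
1. the turn coordinator lies face down and square in the open, level shell, let go (x of coordinator in the frame of holder_in between -0.008 and 0.008 m and y of coordinator in the frame of holder_in between -0.008 and 0.008 m and z of coordinator in the frame of holder_in between -0.004 and 0.005 m and angle between coordinator's own z axis and vertical below 0.1 rad and value of joint lid above 0.5 rad and value of joint holder below 0.15 rad and contact force between the fingers and coordinator below 0.1 N), for 0.2 s.
2. the lid is fully shut over it while the holder is still open side up (x of coordinator in the frame of holder_in between -0.008 and 0.008 m and y of coordinator in the frame of holder_in between -0.008 and 0.008 m and value of joint lid below 0.07 rad and value of joint holder below 0.15 rad), for 0.2 s.
At the end, for the whole second after the job is handed in: The holder is turned over to its stop (turn above 3.05 rad), its lid still shut (below 0.09 rad), the turn coordinator closed inside it, within 8 mm of the middle, dial up (its z within 0.17 rad of straight down), all at rest and let go (x of coordinator in the frame of holder_in between -0.008 and 0.008 m and y of coordinator in the frame of holder_in between -0.008 and 0.008 m and z of coordinator in the frame of holder_in between -0.004 and 0.01 m and value of joint holder above 3.05 rad and value of joint lid below 0.09 rad and angle between coordinator's own z axis and vertical above 2.97 rad and linear speed of coordinator below 0.02 m/s and contact force between the fingers and anything else below 0.1 N); the robot touches nothing.
It fails at once if the holder is turned (beyond 0.5 rad) while its lid is open (beyond 0.3 rad) (value of joint holder above 0.5 rad and value of joint lid above 0.3 rad).
It fails at once if the turn coordinator is dropped (moves faster than 0.6 m/s with no finger touching it) (linear speed of coordinator above 0.6 m/s and contact force between the fingers and coordinator below 0.05 N).
It fails at once if another loose thing on the bench is moved by more than 30 mm (distance of any of seal_nut, standoff, oil_bottle, parts_tray, bezel_ring, brush, screwdriver from where it was at the start of the episode above 0.03 m).
It also fails if it takes over 72 s, if anything falls off the work surface, if the arm or the gripper's body presses on something with over 40 N, if the wrist force passes 120 N, or if a joint passes its speed limit or range.

### The arm

A 7-joint arm with a two-finger parallel gripper is mounted at the origin on the work surface. World frame = base frame: x ahead of the robot, y to its left, z up, the work surface at z = 0. Lengths are in mm, angles in degrees, forces in N, time in s.
With the tool pointing down it reaches from about 400 to 850 mm from the base axis. Payload 10.4 kg.
Tool frame: the origin (TCP) lies midway between the tips of the shut fingers; the grasp point (between the pads) lies 19 mm behind it; y points along the fingers, z is the direction in which the jaws open and shut, and the axes are right-handed (so a half turn about y gives the same grasp; the last joint's range is limited). The gripper opens to 87 mm and grips with 3 to 60 N. Pads are 19 mm wide; open, the fingers measure 117 mm over their backs; the gripper's body (75 mm by 190 mm) begins 51 mm behind the grasp point.
Start: joints at [-67.185, 19.034, -3.707, 83.658, 1.238, 77.344, -5.071], TCP at [255.297, 570.507, 200.776] pointing down, gripper open.
Joint ranges: [-148.97, 148.97], [-28.65, 121.19], [-84.17, 76.75], [9.2, 138.47], [-72.65, 252.65], [3.7, 117.97], [-149.18, 149.18]. Speed limits (degrees/s): [127.2, 127.2, 159.86, 159.86, 180, 180, 180].

### API

Orientations are given as a 3x3 rotation matrix whose columns are the frame's x, y, z axes.
In Python, from workcell import state, get_image, job_done, regions_of, pinpoint gives the robot as it stands.
- The arm moves only by the shell command python3 -m creep 'ROWS'. ROWS is JSON, a list of rows, each a list of 3 entries, a list of its own where there are three numbers: the shift along the tool's x, y, z in cm, then the turn, a rotation vector about the tool's x, y, z in rad, then the finger opening in cm, from 0 to 8.7. In form: [[[dx, dy, dz], [wx, wy, wz], grip], ...]. A call has 1 to 20 rows; each row shifts and turns the commanded pose from where the row before left it, along the tool's axes as they then stand; what a row does not reach is not made up. A row lasts 1/8 s, in which the tool goes at most 62.5 mm and 10.7 degrees, less where a joint would pass 70% of its speed; a pose out of reach is approached as far as the arm can. A call with a gripper value outside its range is refused whole. The fingers move at their own pace and stop on an object; the grip force is fixed at half the most. Time passes only in rows, so rows that do not move let the fingers close. It gives the time, the measured TCP pose, the force and the opening at its end, in the units of the state.
- state(): the state, without advancing time (a new reading comes with each control period).
- get_image(name): name is "scene" or "top" or "wrist"; returns a dict with "image" (400x640x3 uint8, red, green, blue), "K" (3x3 intrinsics, pixels), "extrinsics" (4x4, takes a point from camera to world coordinates); the wrist camera has in their place "T_tool_cam" (4x4, takes a point from camera to tool coordinates, whose origin is the TCP and whose axes are the tool frame's). Camera axes: x right, y up, looking along -z (the intrinsics and any distortion apply to the point x, -y, -z); pixel columns grow to the right and rows downward; lengths in mm; the calibration is good to about 2 mm. A picture is of the moment at which its call begins: read the wrist's pose just before it. There is no depth.
- job_done(): hands the job in, once; it reports no verdict.
Trained networks look in the newest picture that a camera, given by its name, has taken for a name from the list of things; names that differ only in an ending like _2 or _b are one class to them, and where a whole thing is asked for, a point or a joint stands for the part that bears it (a point fixed in the world has none). Each returns a list of dicts, best first, with "confidence" (0 to 1); they miss things now and then, are a little off and sometimes report something else, mostly with a low value. They report only what shows in the picture. A call takes as long as a camera call. They do not tell look-alikes from the thing itself.
- regions_of(camera, label): "region" (400x640 bool, what is visible of it).
- pinpoint(camera, label): "xyz" ([x, y, z] in mm, in the coordinates of the camera as it stood for that picture, good to about 4 mm: a listed point, or the origin of a listed thing).
The state is a dict: "clock": time; "qpos": joint angles; "dq": joint speeds; "joint_efforts": joint torques, N m; "ee_pos": TCP position; "tool_rot": TCP orientation; "contact_force": force on the tool from outside, world axes, zero at the start; "moment": the same for the moment, N m; "gripper_width": finger opening in mm.
Only numpy, scipy, OpenCV 4.12 (cv2) and the standard library are available. Lean on these libraries where they do the work, as an engineer would, in place of code of your own. Each camera call takes 0.05 s, during which the arm holds its last target.

## Working session

There is one attempt and no reset: what is moved stays moved. The work goes in short steps, Python scripts to look and compute and a shell command to move; the robot and the scene stay as the last step left them, time stands still between calls to the robot, and variables do not carry over. Pictures are saved under pics/ and viewed, and the job is handed in when it is done.

```bash
mkdir -p pics; ls
cat > h.py <<'E'
import numpy as np, cv2
from workcell import state,get_image,regions_of,pinpoint,job_done
def save(n,im): cv2.imwrite('pics/'+n+'.png',im[:,:,::-1])
def T_of(cam,g,s):
    if cam!='wrist': return np.array(g['extrinsics'])
    T=np.eye(4);T[:3,:3]=s['tool_rot'];T[:3,3]=s['ee_pos'];return T@np.array(g['T_tool_cam'])
def snap(cam):
    s=state();g=get_image(cam);return g,T_of(cam,g,s)
def pp(cam,T,l):
    return [(np.round((T@np.r_[d['xyz'],1])[:3],1),round(d['confidence'],2)) for d in pinpoint(cam,l)]
def proj(g,T,P):
    p=np.linalg.inv(T)@np.r_[P,1];p=np.array([p[0],-p[1],-p[2]]);u=np.array(g['K'])@p;return u[:2]/u[2]
E
python3 - <<'E'
from h import *
s=state();print(s)
for c in ['scene','top']:
    g,T=snap(c);save(c+'0',g['image'])
    for l in ['coordinator','rest','holder_in','holder_axis','crank_grip','lid_hinge','lid_bar','seal_nut','standoff','oil_bottle','parts_tray','bezel_ring','brush','screwdriver']:
        print(c,l,pp(c,T,l))
E
```

```text
pics
{'clock': 0.0, 'qpos': array([-67.18579184,  19.07150932,  -3.70485039,  83.70655538,
         1.23697098,  77.34300815,  -5.07113727]), 'dq': array([ 0.05512985,  0.00209816, -0.06024949,  0.00750484,  0.03256919,
       -0.05160989, -0.04950604]), 'joint_efforts': array([-2.07437902e-04, -6.23238444e+01,  2.46100343e-02, -3.89906573e+01,
       -6.14304794e-02,  3.95993760e-02,  1.33343992e-04]), 'ee_pos': array([255.14955295, 570.08531859, 199.95434944]), 'tool_rot': array([[ 9.12759083e-01, -5.16383167e-04,  4.08497968e-01],
       [-4.08498289e-01, -1.32101273e-03,  9.12758129e-01],
       [ 6.82980831e-05, -9.99998994e-01, -1.41670801e-03]]), 'contact_force': array([0.34467461, 0.11439806, 0.03062961]), 'moment': array([0.03156239, 0.02261537, 0.02295727]), 'gripper_width': 86.90944337754364}
scene coordinator [(array([589.1, 252.7,  63.2]), 0.93), (array([775.2, 274.3,  38.8]), 0.85), (array([599. ,  54. ,  37.2]), 0.79), (array([283.8, 244.2,  36.3]), 0.61)]
scene rest [(array([586.4, 244.5,  -3.3]), 0.62)]
scene holder_in [(array([ 582.2, -111.9,   64.9]), 0.56)]
scene 
[... 874 characters left out ...]
7, -111.9,   65.4]), 0.57)]
top holder_axis [(array([ 576.8, -111.8,   87.5]), 0.91)]
top crank_grip [(array([587.5, 251.2,  -2.7]), 0.6)]
top lid_hinge [(array([ 621.3, -119.9,  113.2]), 0.88)]
top lid_bar [(array([ 664.4, -137. ,  241.2]), 0.72)]
top seal_nut [(array([757.9,  73.5,  -3. ]), 0.82)]
top standoff [(array([387.5,  34.6,  -1.3]), 0.65)]
top oil_bottle [(array([ 679.7, -371.4,    2.9]), 0.81), (array([587. , 254.1,  61.2]), 0.67)]
top parts_tray [(array([656.6, 440.6,  -1.4]), 0.76)]
top bezel_ring [(array([408.8, 220.7,   0.8]), 0.78)]
top brush [(array([420.3, 399.7,   1.4]), 0.75)]
top screwdriver [(array([ 365.2, -334.9,   -0.8]), 0.85), (array([387.7,  31.8,  -3.1]), 0.31)]
```

View pics/scene0.png

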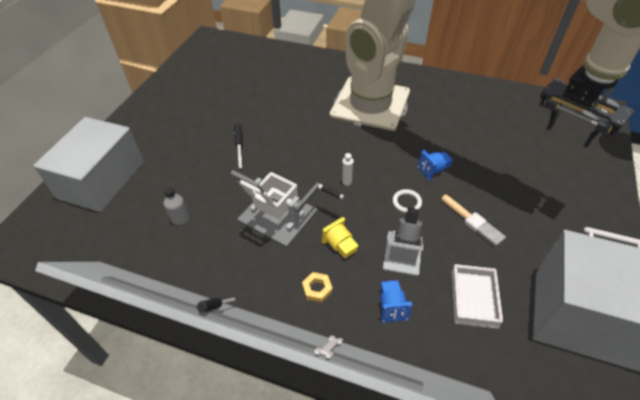

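View pics/top0.png

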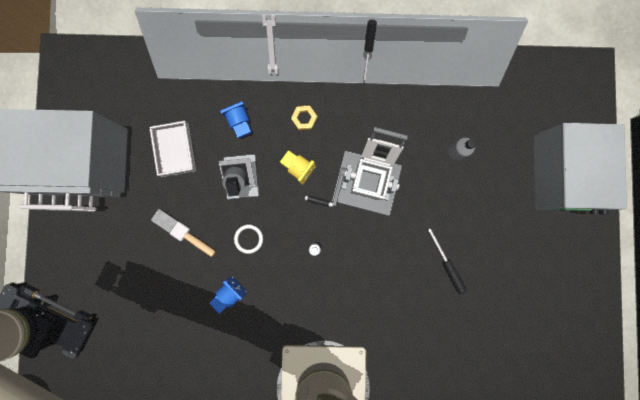

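The top picture shows four coordinator-shaped things:
- Dark, on the sloping rest: top (236,180), scene (408,225).
- Blue: top (237,118) and (228,293).
- Yellow: top (297,166).

Only the dark one on the rest fits the description. The holder is at top (372,180), with its crank handle at (319,201). I'll confirm with an enlarged crop and work out the first move.

```bash
cat >> h.py <<'E'
from scipy.spatial.transform import Rotation as Ro
def rz(d): return Ro.from_euler('z',d,degrees=True).as_matrix()
def plan(R,p,s=None):
    s=s or state();R0=np.array(s['tool_rot']);p0=np.array(s['ee_pos'])
    w=Ro.from_matrix(R0.T@R).as_rotvec()
    d=np.array(p)-p0
    print('turn total',w.round(3),'|deg',np.degrees(np.linalg.norm(w)).round(1),' shift cm in old frame',(R0.T@d/10).round(2),' in new frame',(R.T@d/10).round(2))
DOWN=np.array([[1,0,0],[0,0,1],[0,-1,0.]])  # x fwd, y down, z left
E
python3 - <<'E'
from h import *
g,T=snap('top')
im=g['image'];save('crop0',cv2.resize(im[90:260,170:420],None,fx=3,fy=3,interpolation=cv2.INTER_CUBIC))
g,T=snap('wrist');print(np.round(g['T_tool_cam'],3),g['K'])
R=rz(0)@np.array(Ro.from_euler('y',-35,degrees=True).as_matrix())@DOWN
print(R.round(2))
plan(R,[473,254,226])
E
```

```text
[[  -0.      -0.965   -0.263  -72.072]
 [  -0.       0.263   -0.965 -183.742]
 [   1.       0.      -0.       0.631]
 [   0.       0.       0.       1.   ]] [[287.30633162   0.         320.36500256]
 [  0.         287.30633162 199.79377321]
 [  0.           0.           1.        ]]
[[ 0.82  0.57  0.  ]
 [ 0.    0.    1.  ]
 [ 0.57 -0.82  0.  ]]
turn total [ 0.128 -0.408 -0.602] |deg 42.3  shift cm in old frame [ 32.8   -2.52 -20.  ]  in new frame [ 19.28  10.42 -31.65]
```

View pics/crop0.png

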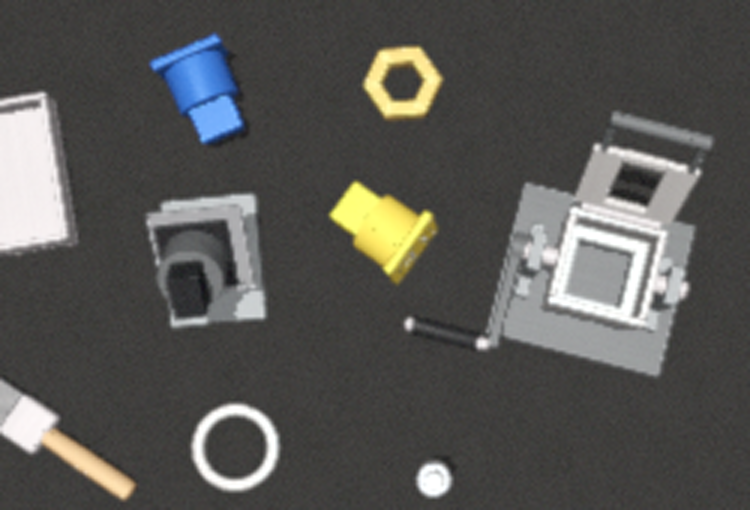

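The crop shows the black-and-grey coordinator on the grey rest at crop (190,270), with its black block at (188,285) leaning towards the robot. That is the one meant. I'm moving to a viewing pose along its axis.

```bash
python3 -m creep '[[[3.3,-0.25,-2],[0,0,0],8.7],[[3.3,-0.25,-2],[0,0,0],8.7],[[3.3,-0.25,-2],[0,0,0],8.7],[[3.3,-0.25,-2],[0,0,0],8.7],[[3.3,-0.25,-2],[0,0,0],8.7],[[3.3,-0.25,-2],[0,0,0],8.7],[[3.3,-0.25,-2],[0,0,0],8.7],[[3.3,-0.25,-2],[0,0,0],8.7],[[3.3,-0.25,-2],[0,0,0],8.7],[[3.3,-0.25,-2],[0,0,0],8.7],[[0,0,0],[0.021,-0.068,-0.1],8.7],[[0,0,0],[0.021,-0.068,-0.1],8.7],[[0,0,0],[0.021,-0.068,-0.1],8.7],[[0,0,0],[0.021,-0.068,-0.1],8.7],[[0,0,0],[0.021,-0.068,-0.1],8.7],[[0,0,0],[0.021,-0.068,-0.1],8.7],[[0,0,0],[0,0,0],8.7]]'
python3 - <<'E'
from h import *
g,T=snap('wrist');save('w1',g['image']);np.savez('w1.npz',im=g['image'],K=g['K'],T=T)
for l in ['coordinator','rest']: print(l,pp('wrist',T,l))
s=state();print(s['ee_pos'],s['tool_rot'].round(3),s['clock'])
E
```

```text
clock: 3.72
ee_pos: [473.6, 252.9, 225.1]
tool_rot: [[0.821, 0.571, -0.001], [0.003, -0.002, 1.0], [0.571, -0.821, -0.003]]
contact_force: [-0.4, -0.6, -0.4]
gripper_width: 87.1
coordinator [(array([586.9, 250.2,  60.7]), 0.79), (array([599.8,  56. ,  35.6]), 0.77), (array([779.5, 272.3,  34. ]), 0.58)]
rest [(array([585.3, 246. ,  -1.8]), 0.66)]
[475.37383327 253.25008899 226.45619833] [[ 0.821  0.571  0.002]
 [-0.001 -0.002  1.   ]
 [ 0.571 -0.821 -0.001]] 3.875
```

View pics/w1.png

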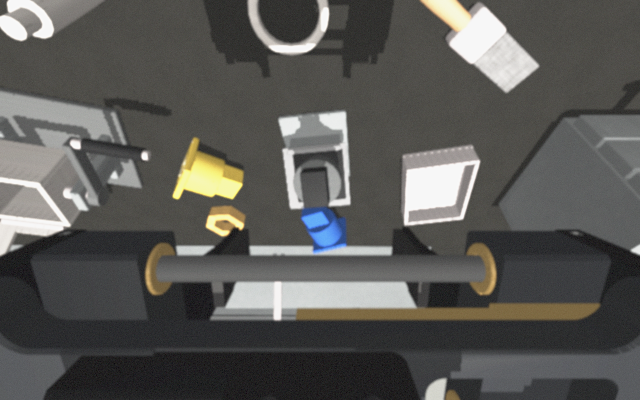

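The picture shows the coordinator on its rest at (316,180), its block end at (315,183) and the plate edges nearly upright. I'll overlay model outlines to get the yaw.

```bash
cat >> h.py <<'E'
def rest_R(yaw): # coordinator frame on rest: z leaning to -x
    return rz(yaw)@Ro.from_euler('y',-35,degrees=True).as_matrix()
def outl(z,a,b): return [[sx*a/2,sy*b/2,z] for sx,sy in((-1,-1),(1,-1),(1,1),(-1,1))]
def draw(im,K,T,R,p,x0,y0,f,col):
    g={'K':K}
    for L in (outl(82,40,28),outl(50,40,28),outl(0,84,84)):
        q=np.array([proj(g,T,R@np.array(a)+p) for a in L]);q=((q-[x0,y0])*f+f/2)
        cv2.polylines(im,[q.astype(np.int32)],True,col,1,cv2.LINE_AA)
E
python3 - <<'E'
from h import *
d=np.load('w1.npz');im=d['im'];K=d['K'];T=d['T']
x0,y0=265,100
o=[]
for yaw in (0,5,8):
    c=cv2.resize(im[y0:230,x0:370],None,fx=4,fy=4,interpolation=cv2.INTER_CUBIC)[:,:,::-1].copy()
    draw(c,K,T,rest_R(yaw),np.array([587,252,62]),x0,y0,4,(0,255,0));o.append(c[:, :])
cv2.imwrite('pics/ov1.png',cv2.resize(np.hstack(o),(800,330)))
# yaw from contours: rest region min area rect in top view of plate edges
for i in ('top','wrist'):
    g,TT=snap(i)
    for r in regions_of(i,'coordinator')[:4]:
        ys,xs=np.nonzero(r['region']);print(i,r['confidence'],xs.mean(),ys.mean(),xs.min(),xs.max(),ys.min(),ys.max())
E
```

```text
top 0.97 234.28592162554426 177.69956458635704 221 248 163 195
top 0.94 237.3029411764706 118.19411764705882 221 250 101 137
top 0.75 227.441059602649 294.5390728476821 209 246 276 312
top 0.72 297.8180327868852 166.0360655737705 281 314 151 183
wrist 0.95 318.6571537290715 175.49391171993912 293 345 147 205
wrist 0.93 324.33682911782853 226.9284392350401 301 347 204 251
wrist 0.91 206.79794826048172 173.24665477252452 174 241 138 196
```

View pics/ov1.png

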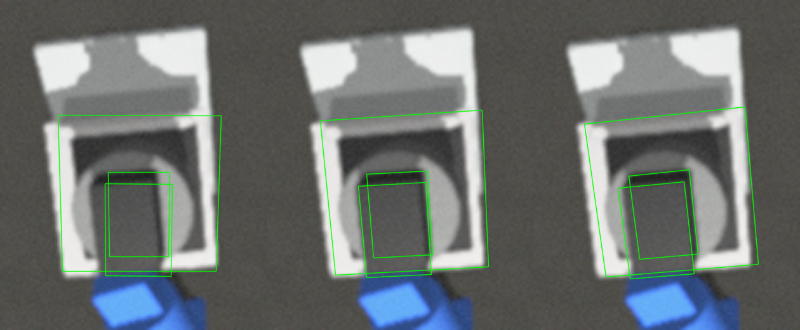

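Run:
```python
from h import *
d=np.load('w1.npz');im=d['im'];K=d['K'];T=d['T']
x0,y0=280,105
o=[];g={'K':K}
for yaw,p in ((3,(587,250,62)),(6,(587,250,62))):
    c=cv2.resize(im[y0:215,x0:355],None,fx=5.3,fy=5.3,interpolation=cv2.INTER_CUBIC)[:,:,::-1].copy()
    R=rest_R(yaw);p=np.array(p)
    th=np.linspace(0,2*np.pi,60)
    circ=[[29*np.cos(t),29*np.sin(t),50] for t in th]
    for L in (outl(82,40,28),outl(8,66,66),circ,outl(0,84,84)):
        q=np.array([proj(g,T,R@np.array(a)+p) for a in L]);q=((q+.5-[x0,y0])*5.3)
        cv2.polylines(c,[q.astype(np.int32)],True,(0,255,0),1,cv2.LINE_AA)
    o.append(c)
cv2.imwrite('pics/ov2.png',np.hstack(o))
```

```text
(no output)
```

View pics/ov2.png

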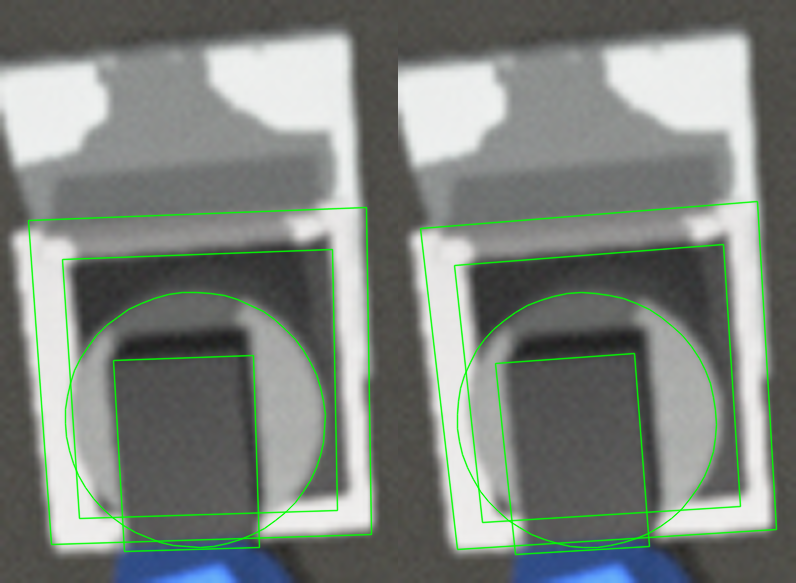

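Yaw of about 5° and origin of about (587,251,62) fit the picture. I'll align first, then approach.

Run:
```python
from h import *
R=rest_R(5)@DOWN;p=np.array([587,251,62]);z=R[:,1]*-1
plan(R,p+z*120);plan(R,p+z*55)
```

```text
turn total [ 0.052 -0.072 -0.003] |deg 5.1  shift cm in old frame [-0.21  7.86 -0.8 ]  in new frame [-0.31  7.8  -1.19]
turn total [ 0.052 -0.072 -0.003] |deg 5.1  shift cm in old frame [-0.21 14.35 -0.46]  in new frame [-0.31 14.3  -1.19]
```

```bash
python3 -m creep '[[[0,0,0],[0.026,-0.036,0],7],[[0,0,0],[0.026,-0.036,0],7],[[-0.1,2.6,-0.4],[0,0,0],6],[[-0.1,2.6,-0.4],[0,0,0],6],[[-0.1,2.6,-0.4],[0,0,0],6],[[0,0,0],[0,0,0],6]]'
python3 - <<'E'
from h import *
R=rest_R(5)@DOWN;p=np.array([587,251,62]);z=R[:,1]*-1
plan(R,p+z*55)
g,T=snap('wrist');save('w2',g['image'])
for l in ['coordinator']: print(l,pp('wrist',T,l))
im=g['image'];x0,y0=250,100
c=cv2.resize(im[y0:260,x0:390],None,fx=4,fy=4,interpolation=cv2.INTER_CUBIC)[:,:,::-1].copy()
R=rest_R(5)
for L in (outl(82,40,28),outl(8,66,66),outl(0,84,84)):
    q=np.array([proj(g,T,R@np.array(a)+p) for a in L]);q=((q+.5-[x0,y0])*4)
    cv2.polylines(c,[q.astype(np.int32)],True,(0,255,0),1,cv2.LINE_AA)
cv2.imwrite('pics/ov3.png',c[:600])
E
```

```text
clock: 4.82
ee_pos: [517.9, 243.6, 158.4]
tool_rot: [[0.819, 0.567, -0.086], [0.072, 0.047, 0.996], [0.569, -0.822, -0.003]]
contact_force: [-0.6, 0.3, 0.8]
gripper_width: 60.0
turn total [ 0.003  0.001 -0.005] |deg 0.3  shift cm in old frame [0.2  6.38 0.15]  in new frame [0.17 6.38 0.14]
coordinator [(array([585.7, 249.8,  62.4]), 0.98), (array([779.3, 271.8,  36. ]), 0.87), (array([597.1,  54.1,  37.1]), 0.85)]
```

View pics/ov3.png

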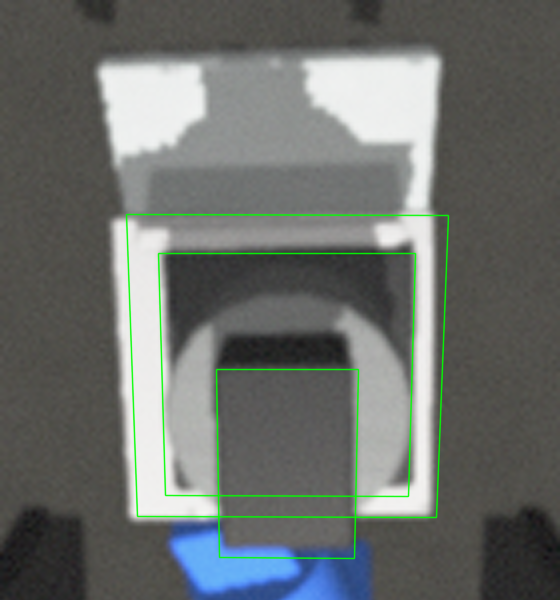

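The block outline fits the model within about 1 mm and sits centred between the fingers at crop x ≈ 286. I'm going in and closing.

```bash
python3 -m creep '[[[0,1.6,0.05],[0,0,0],6],[[0.1,1.6,0.05],[0,0,0],6],[[0.05,1.6,0],[0,0,0],6],[[0,1.0,0],[0,0,0],6],[[0,0.5,0],[0,0,0],6],[[0,0,0],[0,0,0],6]]'
python3 - <<'E'
from h import *
R=rest_R(5)@DOWN;p=np.array([587,251,62]);z=R[:,1]*-1
plan(R,p+z*55);print(state()['contact_force'])
E
python3 -m creep '[[[0,0,0],[0,0,0],2],[[0,0,0],[0,0,0],1],[[0,0,0],[0,0,0],1],[[0,0,0],[0,0,0],1],[[0,0,0],[0,0,0],1]]'
```

```text
clock: 5.68
ee_pos: [554.9, 249.2, 109.1]
tool_rot: [[0.817, 0.569, -0.088], [0.073, 0.05, 0.996], [0.572, -0.821, -0.001]]
contact_force: [0.1, -0.6, 0.0]
gripper_width: 59.9
turn total [-0.     0.001 -0.002] |deg 0.2  shift cm in old frame [-0.07  0.21 -0.1 ]  in new frame [-0.07  0.21 -0.1 ]
[ 0.08110185 -0.63480453  0.00191317]
clock: 6.3
ee_pos: [554.9, 248.7, 109.3]
tool_rot: [[0.817, 0.57, -0.088], [0.073, 0.05, 0.996], [0.572, -0.82, -0.001]]
contact_force: [-1.1, -2.2, 3.3]
gripper_width: 27.0
```

Grip width is 27 mm on the block. I'm lifting along the plate normal, then straight up.

```bash
python3 -m creep '[[[0,-0.4,0],[0,0,0],1],[[0,-0.8,0],[0,0,0],1],[[0,-1.5,0],[0,0,0],1],[[0,-1.5,0],[0,0,0],1],[[0,-1.8,0],[0,0,0],1],[[0.8,-1.2,0],[0,0,0],1],[[1.1,-1.6,0],[0,0,0],1],[[1.1,-1.6,0],[0,0,0],1],[[1.1,-1.6,0],[0,0,0],1],[[0.7,-1,0],[0,0,0],1],[[0,0,0],[0,0,0],1]]'
python3 - <<'E'
from h import *
s=state();print(s['contact_force'],s['gripper_width'])
R=rz(-11)@DOWN
plan(R,np.array([577,-112,225]))
g,T=snap('scene');save('s2',cv2.resize(g['image'][100:350,200:520],None,fx=2.4,fy=2.4))
E
```

```text
clock: 7.68
ee_pos: [520.4, 246.5, 244.4]
tool_rot: [[0.817, 0.57, -0.088], [0.072, 0.051, 0.996], [0.573, -0.82, 0.001]]
contact_force: [-0.6, -0.0, -4.3]
gripper_width: 26.9
[-0.56799292 -0.02063405 -4.32777075] 26.941289991711532
turn total [-0.086  0.272  0.606] |deg 38.4  shift cm in old frame [  0.93   2.99 -36.21]  in new frame [ 12.4    1.94 -34.11]
```

View pics/s2.png

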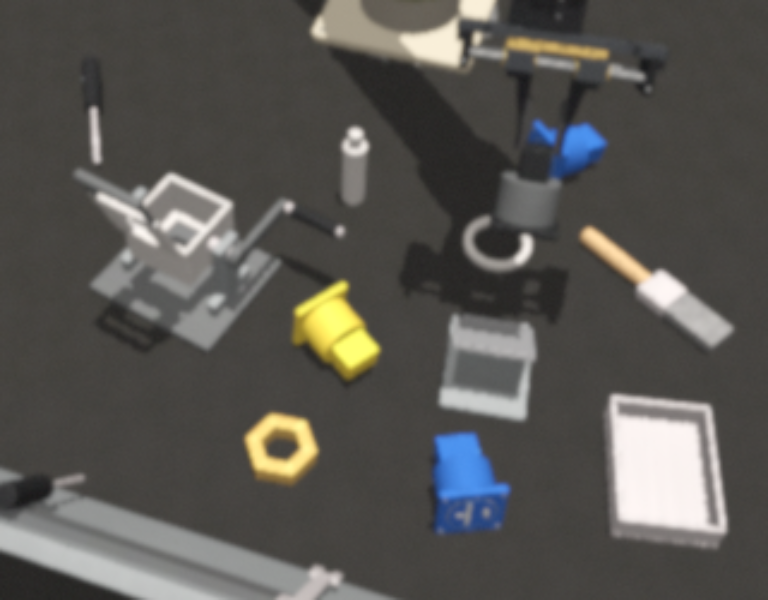

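It holds: the load is 4.3 N and the coordinator hangs from the fingers at picture (530,195). Next I turn upright and carry it to a waypoint near the holder.

```bash
python3 -m creep '[[[0,0,0],[-0.0145,0.045,0.101],1],[[0,0,0],[-0.0145,0.045,0.101],1],[[0,0,0],[-0.0145,0.045,0.101],1],[[0,0,0],[-0.0145,0.045,0.101],1],[[0,0,0],[-0.0145,0.045,0.101],1],[[0,0,0],[-0.0145,0.045,0.101],1],[[0.15,0,-1.5],[0,0,0],1],[[0.3,0,-3],[0,0,0],1],[[0.3,0,-3.5],[0,0,0],1],[[0.3,0,-3.5],[0,0,0],1],[[0.3,0,-3.5],[0,0,0],1],[[0.3,0,-3.5],[0,0,0],1],[[0.3,0,-3.5],[0,0,0],1],[[0.3,0,-3.5],[0,0,0],1],[[0.3,0,-3],[0,0,0],1],[[0.2,0,-2],[0,0,0],1],[[0,0,0],[0,0,0],1],[[0,0,0],[0,0,0],1]]'
python3 - <<'E'
from h import *
g,T=snap('wrist');save('w3',g['image']);np.savez('w3.npz',im=g['image'],K=g['K'],T=T)
for l in ['coordinator','holder_in','holder_axis','lid_hinge','lid_bar','crank_grip','standoff']: print(l,pp('wrist',T,l))
s=state();print(s['ee_pos'],s['gripper_width'],s['contact_force'])
E
```

```text
clock: 9.98
ee_pos: [488.9, -57.9, 243.8]
tool_rot: [[0.982, -0.001, 0.189], [-0.189, -0.002, 0.982], [-0.001, -1.0, -0.003]]
contact_force: [0.3, 0.3, -4.9]
gripper_width: 27.1
coordinator [(array([594.8,  55.3,  37.9]), 0.95), (array([486. , -58.5, 189.5]), 0.68)]
holder_in []
holder_axis []
lid_hinge [(array([ 619.1, -127.8,  117.4]), 0.63)]
lid_bar []
crank_grip [(array([518.5,  26.6,  91.1]), 0.65), (array([ 675.6, -372.3,    2.3]), 0.17)]
standoff [(array([ 3.922e+02,  3.640e+01, -3.000e-01]), 0.63), (array([ 6.756e+02, -3.682e+02, -4.000e-01]), 0.28)]
[489.27498806 -58.31378016 244.0586266 ] 27.500127629446496 [ 0.17411948 -0.19950014 -4.29913413]
```

View pics/w3.png

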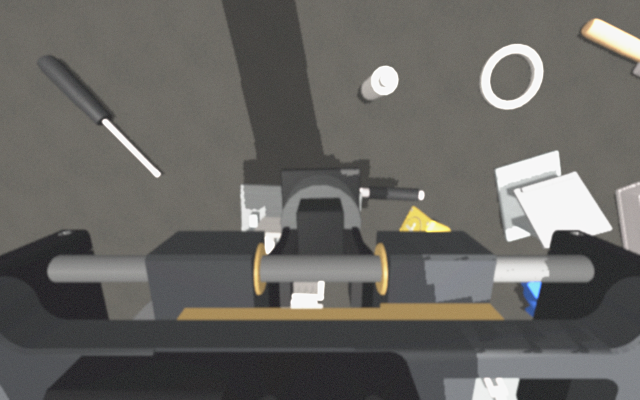

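The wrist view is mostly blocked by the gripper; the held coordinator is at (320,210) and the crank at (395,194). I'll fit the holder pose in the first top and scene images instead.

```bash
cat >> h.py <<'E'
def hold(yaw,c): # returns func local->world (holder axes at turn 0)
    R=rz(yaw);c=np.array(c,float)
    return lambda P: R@np.array(P,float)+c
def sq(h,z): return [[-h,-h,z],[h,-h,z],[h,h,z],[-h,h,z]]
def hov(im,g,T,yaw,c,x0,y0,x1,y1,f,col=(0,255,0),lid=None):
    h=hold(yaw,c);o=cv2.resize(im[y0:y1,x0:x1],None,fx=f,fy=f,interpolation=cv2.INTER_CUBIC)[:,:,::-1].copy()
    Ls=[sq(43,26),sq(37,26),[[-90,92,0],[-90,152,0]],[[-6,-62,15],[6,-62,15]],[[-6,62,15],[6,62,15]]]
    if lid is not None:
        b=lambda r:[46-r*np.cos(lid),0,26+r*np.sin(lid)]
        q=b(130);Ls.append([[q[0],-33,q[2]],[q[0],33,q[2]]]);Ls.append([[46,-33,26],[46,33,26]])
    for L in Ls:
        q=np.array([proj(g,T,h(a)) for a in L]);q=(q+.5-[x0,y0])*f
        cv2.polylines(o,[q.round().astype(np.int32)],True,col,1,cv2.LINE_AA)
    return o
E
python3 - <<'E'
from h import *
G={}
for c in ('top','scene'):
    g,T=snap(c);G[c]=(g,T);np.savez(c+'.npz',K=g['K'],T=T)
t0=cv2.imread('pics/top0.png')[:,:,::-1];s0=cv2.imread('pics/scene0.png')[:,:,::-1]
a=hov(t0,*G['top'],-11,(575,-113,90),300,120,415,220,5,lid=1.9)
cv2.imwrite('pics/ht.png',a)
b=hov(s0,*G['scene'],-11,(575,-113,90),225,160,350,250,6,lid=1.9)
cv2.imwrite('pics/hs.png',b)
E
```

```text
(no output)
```

View pics/ht.png

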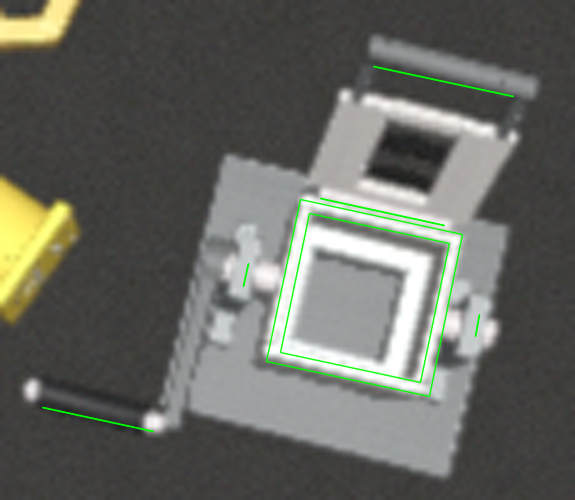

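View pics/hs.png

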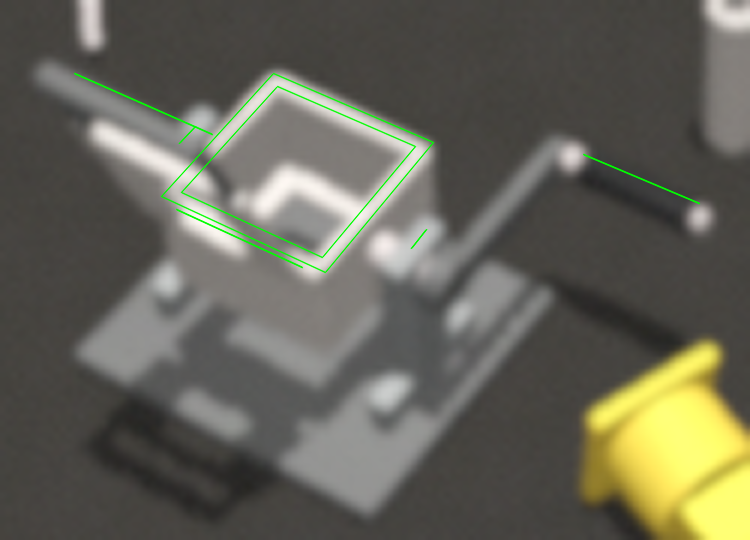

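Run:
```python
from h import *
t0=cv2.imread('pics/top0.png')[:,:,::-1];s0=cv2.imread('pics/scene0.png')[:,:,::-1]
def ld(c):
    d=np.load(c+'.npz');return {'K':d['K']},d['T']
A=[];B=[]
for y,c,l in ((-13,(576,-114,90),1.95),(-14.5,(576,-114,90),2.0)):
    A.append(hov(t0,*ld('top'),y,c,302,120,402,214,4,lid=l))
    B.append(hov(s0,*ld('scene'),y,c,228,162,348,222,3.3,lid=l))
A=np.hstack(A);B=np.hstack(B);B=B[:, :A.shape[1]] if B.shape[1]>=A.shape[1] else np.pad(B,((0,0),(0,A.shape[1]-B.shape[1]),(0,0)))
cv2.imwrite('pics/h2.png',np.vstack([A,B]));print(A.shape,B.shape)
```

```text
(376, 800, 3) (198, 800, 3)
```

View pics/h2.png

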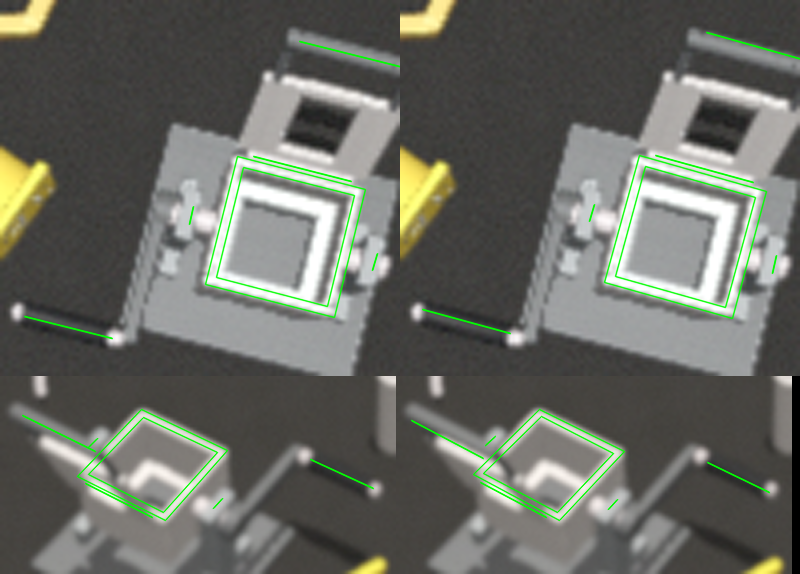

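Run:
```python
from h import *
from scipy.optimize import minimize
from scipy.ndimage import map_coordinates as mc
def ld(c):
    d=np.load(c+'.npz');return {'K':d['K']},d['T'],cv2.cvtColor(cv2.imread('pics/'+c+'0.png'),cv2.COLOR_BGR2GRAY).astype(float)
D={c:ld(c) for c in('top','scene')}
t=np.linspace(-.95,.95,40)
def ring(h): 
    return np.vstack([np.c_[t*h,0*t-h],np.c_[t*h,0*t+h],np.c_[0*t-h,t*h],np.c_[0*t+h,t*h]][: ])
def samp(c,P):
    K,T,im=D[c][0]['K'],D[c][1],D[c][2]
    p=(np.linalg.inv(T)@np.c_[P,np.ones(len(P))].T)[:3];u=K@(p*np.array([[1],[-1],[-1]]));u=u[:2]/u[2]
    return mc(im,[u[1],u[0]],order=1)
def score(q,cams):
    f=0
    for c in cams:
        for h,w in((40,1),(38.5,.5),(41.5,.5),(33,-.7),(47,-.7)):
            r=ring(h);n=40
            if h==47: r=r[:120] # skip hinge side
            P=np.c_[r,np.full(len(r),26.)]@rz(q[2]).T+[q[0],q[1],90]
            f+=w*samp(c,P).mean()
    return -f
for cams in(('top',),('scene',),('top','scene')):
    best=min((minimize(score,[576+dx,-114+dy,-13+dw],args=(cams,),method='Nelder-Mead',options={'initial_simplex':None}) for dx in(-3,0,3) for dy in(-3,0,3) for dw in(-2,0,2)),key=lambda r:r.fun)
    print(cams,best.x.round(2),best.fun)
```

```text
('top',) [ 576.76 -113.18  -13.28] -258.92782136690926
('scene',) [ 577.48 -113.13  -12.72] -204.4269701907948
('top', 'scene') [ 576.99 -113.15  -13.06] -462.4498410014852
```

Run:
```python
from h import *
s=state()
Rt=np.array(s['tool_rot']);p=np.array(s['ee_pos'])
d=np.load('w3.npz');im=d['im'];g={'K':d['K']};T=d['T'];x0,y0=260,150
o=[]
for ox in (-0.7,-3):
    c=cv2.resize(im[y0:270,x0:380],None,fx=3.3,fy=3.3,interpolation=cv2.INTER_CUBIC)[:,:,::-1].copy()
    Rc=Rt@DOWN.T   # coordinator frame
    p0=p+Rt[:,0]*ox+Rt[:,1]*57
    th=np.linspace(0,2*np.pi,60);circ=[[29*np.cos(t),29*np.sin(t),50] for t in th]
    for L in (outl(82,40,28),outl(8,66,66),circ):
        q=np.array([proj(g,T,Rc@np.array(a)+p0) for a in L]);q=((q+.5-[x0,y0])*3.3)
        cv2.polylines(c,[q.astype(np.int32)],True,(0,255,0),1,cv2.LINE_AA)
    o.append(c)
cv2.imwrite('pics/ov4.png',np.hstack(o))
R=rz(-13.3)@DOWN
plan(R,np.array([577,-113.2,250])-R[:,0]*-0.7)
plan(R,np.array([577,-113.2,64+57])-R[:,0]*-0.7)
```

```text
turn total [ 0.003  0.041 -0.001] |deg 2.4  shift cm in old frame [ 9.72 -0.59 -3.72]  in new frame [ 9.87 -0.59 -3.31]
turn total [ 0.003  0.041 -0.001] |deg 2.4  shift cm in old frame [ 9.73 12.31 -3.68]  in new frame [ 9.87 12.31 -3.31]
```

View pics/ov4.png

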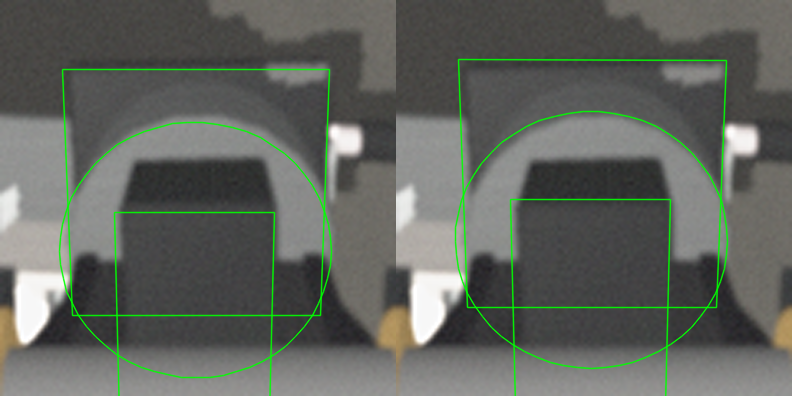

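The model outlines match the held coordinator with a tool-x offset of about -1 mm. I'm going over the shell and partly down.

```bash
python3 -m creep '[[[0,0,0],[0,0.041,0],1],[[2,0,-0.6],[0,0,0],1],[[2.5,0,-0.9],[0,0,0],1],[[2.5,0,-0.9],[0,0,0],1],[[1.9,0,-0.6],[0,0,0],1],[[1,0,-0.3],[0,0,0],1],[[0,1.5,0],[0,0,0],1],[[0,2,0],[0,0,0],1],[[0,1.5,0],[0,0,0],1],[[0,0.8,0],[0,0,0],1],[[0,0,0],[0,0,0],1],[[0,0,0],[0,0,0],1]]'
python3 - <<'E'
from h import *
R=rz(-13.3)@DOWN
plan(R,np.array([577,-113.2,64+57])+R[:,0]*1)
o=[]
for c in ('top','scene'):
    g,T=snap(c)
    a=hov(g['image'],g,T,-13.3,(577,-113.2,90),*((310,120,405,220) if c=='top' else (225,140,325,245)),4,lid=1.92)
    o.append(cv2.resize(a,(400,420)))
cv2.imwrite('pics/p1.png',np.hstack(o))
E
```

```text
clock: 11.98
ee_pos: [578.2, -113.6, 186.8]
tool_rot: [[0.973, -0.0, 0.23], [-0.23, -0.002, 0.973], [0.0, -1.0, -0.003]]
contact_force: [-0.0, -0.2, -4.6]
gripper_width: 26.8
turn total [0.003 0.    0.   ] |deg 0.1  shift cm in old frame [-0.03  6.58  0.03]  in new frame [-0.03  6.58  0.01]
```

View pics/p1.png

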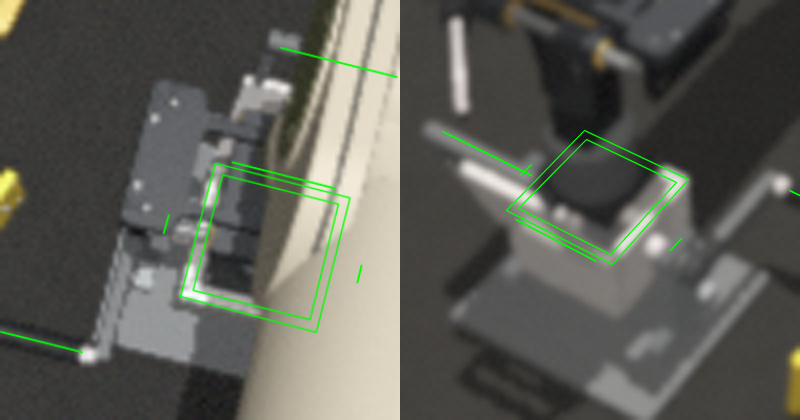

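The coordinator is centred over the shell opening at (590,195). I'm lowering it.

```bash
python3 -m creep '[[[0,0.8,0],[0,0,0],1],[[0,1,0],[0,0,0],1],[[0,1,0],[0,0,0],1],[[0,1,0],[0,0,0],1],[[0,1,0],[0,0,0],1],[[0,0.8,0],[0,0,0],1],[[0,0.4,0],[0,0,0],1],[[0,0,0],[0,0,0],1]]'
```

```text
clock: 13.08
ee_pos: [577.7, -113.7, 126.0]
tool_rot: [[0.973, -0.002, 0.23], [-0.23, -0.002, 0.973], [-0.001, -1.0, -0.003]]
contact_force: [0.4, -0.3, -3.2]
gripper_width: 27.2
```

```bash
python3 -m creep '[[[0,0.15,0],[0,0,0],1],[[0,0.15,0],[0,0,0],1],[[0,0,0],[0,0,0],1]]'; python3 -m creep '[[[0,0.1,0],[0,0,0],1],[[0,0.1,0],[0,0,0],1],[[0,0,0],[0,0,0],1]]'
```

```text
clock: 13.45
ee_pos: [577.8, -113.7, 123.1]
tool_rot: [[0.973, -0.002, 0.23], [-0.23, -0.002, 0.973], [-0.001, -1.0, -0.003]]
contact_force: [0.4, -0.1, -3.8]
gripper_width: 27.2
clock: 13.82
ee_pos: [577.7, -113.7, 121.0]
tool_rot: [[0.973, -0.002, 0.23], [-0.23, -0.002, 0.973], [-0.001, -1.0, -0.003]]
contact_force: [-0.8, -0.2, -3.9]
gripper_width: 27.5
```

```bash
python3 -m creep '[[[0,0.1,0],[0,0,0],1],[[0,0.1,0],[0,0,0],1],[[0,0,0],[0,0,0],1]]'
```

```text
clock: 14.2
ee_pos: [578.3, -113.8, 120.5]
tool_rot: [[0.973, -0.0, 0.23], [-0.23, -0.002, 0.973], [0.0, -1.0, -0.002]]
contact_force: [-3.1, 0.5, 7.8]
gripper_width: 27.0
```

There's contact at z 120.5, and floor contact was expected at about 121. I'm releasing, then rising, and looking after.

```bash
python3 -m creep '[[[0,-0.05,0],[0,0,0],2.6],[[0,0,0],[0,0,0],3.2],[[0,0,0],[0,0,0],4.5],[[0,0,0],[0,0,0],5.5],[[0,-0.8,0],[0,0,0],5.5],[[0,-1.5,0],[0,0,0],5.5],[[0,-2.5,0],[0,0,0],5.5],[[0,-3,0],[0,0,0],5.5],[[-1,-3,0],[0,0,0],5.5],[[-3,-3,0],[0,0,0],5.5],[[-4,-2,0],[0,0,0],5.5],[[-4,0,0],[0,0,0],5.5],[[-4,0,0],[0,0,0],5.5],[[-2,0,0],[0,0,0],5.5],[[0,0,0],[0,0,0],5.5]]'
python3 - <<'E'
from h import *
o=[]
for c in ('top','scene'):
    g,T=snap(c)
    print(c,[ (l,pp(c,T,l)) for l in('coordinator','holder_in','lid_bar','lid_hinge')])
    a=hov(g['image'],g,T,-13.3,(577,-113.2,90),*((310,120,405,220) if c=='top' else (225,140,325,245)),4,lid=1.92)
    o.append(cv2.resize(a,(400,420)))
cv2.imwrite('pics/p2.png',np.hstack(o))
g,T=snap('wrist');save('w4',g['image'])
E
```

```text
clock: 16.08
ee_pos: [402.5, -72.0, 279.1]
tool_rot: [[0.973, 0.001, 0.23], [-0.23, -0.001, 0.973], [0.001, -1.0, -0.001]]
contact_force: [-0.3, -0.8, 0.2]
gripper_width: 55.1
top [('coordinator', [(array([279.2, 245.6,  38.1]), 0.81), (array([ 576.6, -108.8,   66.3]), 0.76), (array([598. ,  57.4,  34.4]), 0.72), (array([773.8, 271.2,  36.5]), 0.59)]), ('holder_in', [(array([ 578.2, -107.8,   66.8]), 0.93), (array([ 577.2, -109.9,   64.9]), 0.4)]), ('lid_bar', [(array([ 664.4, -138.4,  238.9]), 0.7)]), ('lid_hinge', [(array([ 623.3, -122.2,  114.7]), 0.97)])]
scene [('coordinator', [(array([594.4,  51.7,  33.8]), 0.88), (array([ 581.4, -114.2,   66.2]), 0.85), (array([283.6, 244.2,  36.4]), 0.76), (array([778.1, 270.9,  34. ]), 0.63)]), ('holder_in', [(array([ 581.5, -114.7,   65.5]), 0.95)]), ('lid_bar', [(array([ 668.2, -137.6,  229.8]), 0.81)]), ('lid_hinge', [(array([ 618.2, -120.7,  120.4]), 0.79)])]
```

View pics/p2.png

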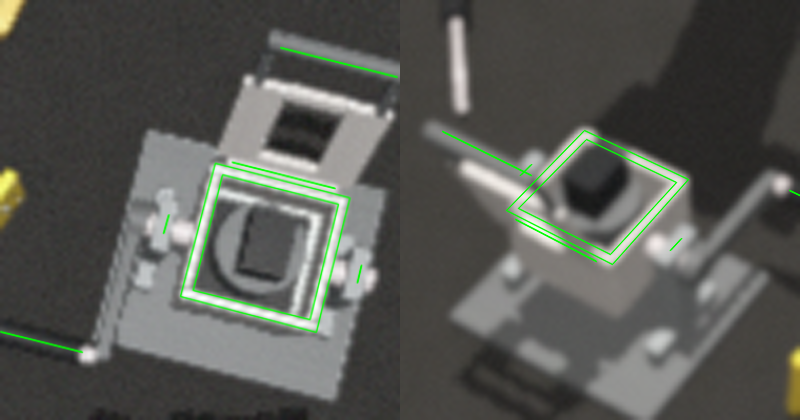

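View pics/w4.png

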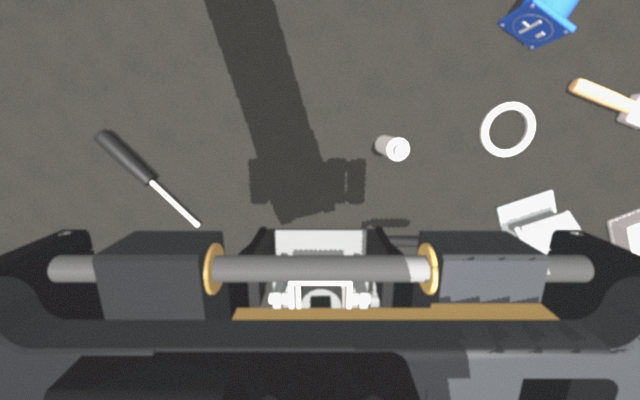

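The block stands square in the shell: (268,243) in the top half, (595,180) in the scene half. Both networks put the coordinator within 2 mm of holder_in. Next is the lid bar, pinched with the jaws along the holder's x.

Run:
```python
from h import *
s=state();print(s['qpos'].round(1),s['clock'])
for a in (90,-90):
    R=rz(-13.3+a)@DOWN
    h=hold(-13.3,(577,-113.2,90))
    print(a,R.round(2));plan(R,h([46+49,0,26+120-19+100]))
    plan(R,h([46+49,0,26+120-19]))
```

```text
[-28.4 -14.   26.8 107.2   6.4  85.5  74. ] 16.625
90 [[ 0.23  0.   -0.97]
 [ 0.97  0.    0.23]
 [ 0.   -1.    0.  ]]
turn total [ 1.000e-03 -1.571e+00 -3.000e-03] |deg 90.0  shift cm in old frame [ 2.738e+01 -3.970e+00 -2.000e-02]  in new frame [ -0.    -3.94 -27.38]
turn total [ 1.000e-03 -1.571e+00 -3.000e-03] |deg 90.0  shift cm in old frame [2.739e+01 6.030e+00 1.000e-02]  in new frame [ -0.     6.06 -27.38]
-90 [[-0.23  0.    0.97]
 [-0.97  0.   -0.23]
 [ 0.   -1.    0.  ]]
turn total [3.000e-03 1.571e+00 1.000e-03] |deg 90.0  shift cm in old frame [ 2.738e+01 -3.970e+00 -2.000e-02]  in new frame [ 0.   -3.94 27.38]
turn total [3.000e-03 1.571e+00 1.000e-03] |deg 90.0  shift cm in old frame [2.739e+01 6.030e+00 1.000e-02]  in new frame [ 0.    6.06 27.38]
```

Turn +90° about tool y (joint 7 goes to about -16), rise 4 cm, then cross over the bar.

```bash
python3 -m creep '[[[0,-0.4,0],[0,0.157,0],6],[[0,-0.4,0],[0,0.157,0],6],[[0,-0.4,0],[0,0.157,0],6],[[0,-0.4,0],[0,0.157,0],6],[[0,-0.4,0],[0,0.157,0],6],[[0,-0.4,0],[0,0.157,0],6],[[0,-0.4,0],[0,0.157,0],6],[[0,-0.4,0],[0,0.157,0],6],[[0,-0.4,0],[0,0.157,0],6],[[0,-0.4,0],[0,0.158,0],6],[[0,0,3],[0,0,0],7],[[0,0,3.7],[0,0,0],7],[[0,0,3.7],[0,0,0],7],[[0,0,3.7],[0,0,0],7],[[0,0,3.7],[0,0,0],7],[[0,0,3.7],[0,0,0],7],[[0,0,3.5],[0,0,0],7],[[0,0,2.4],[0,0,0],7],[[0,0,0],[0,0,0],7],[[0,0,0],[0,0,0],7]]'
python3 - <<'E'
from h import *
R=rz(-103.3)@DOWN
h=hold(-13.3,(577,-113.2,90))
plan(R,h([46+49,0,26+120-19]))
s=state();print(s['qpos'].round(1))
g,T=snap('wrist');save('w5',g['image']);print(pp('wrist',T,'lid_bar'),pp('wrist',T,'crank_grip'))
a=hov(g['image'],g,T,-13.3,(577,-113.2,90),0,0,640,400,1,lid=1.96);cv2.imwrite('pics/w5o.png',a)
E
```

```text
clock: 19.12
ee_pos: [669.2, -134.9, 317.4]
tool_rot: [[-0.23, -0.002, 0.973], [-0.973, -0.003, -0.23], [0.003, -1.0, -0.001]]
contact_force: [-0.0, 0.9, 0.2]
gripper_width: 69.8
turn total [ 0.001 -0.     0.003] |deg 0.2  shift cm in old frame [-0.02 10.04  0.04]  in new frame [1.000e-02 1.004e+01 2.000e-02]
[ -8.3  26.5  25.2  62.5 -10.8  93.2   0.7]
[(array([ 670.4, -138.2,  231.4]), 0.76)] [(array([518.8,  25.9,  90. ]), 0.94)]
```

View pics/w5o.png

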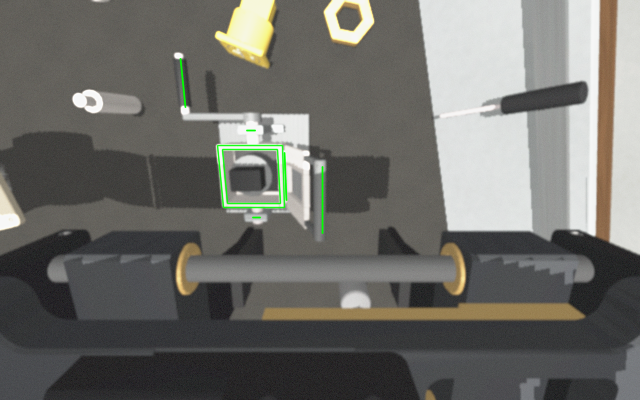

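The model fits the shell rim at (252,176) and the handle at (182,83) well. The bar is at (318,195), about 4 mm nearer than the model. I'm descending around it and pinching.

```bash
python3 -m creep '[[[0,2,-0.15],[0,0,0],6],[[0,2.5,-0.15],[0,0,0],5],[[0,2.5,-0.1],[0,0,0],5],[[0,1.8,0],[0,0,0],5],[[0,1,0],[0,0,0],5],[[0,0,0],[0,0,0],5]]'
python3 -m creep '[[[0,0,0],[0,0,0],2.5],[[0,0,0],[0,0,0],1],[[0,0,0],[0,0,0],0.5],[[0,0,0],[0,0,0],0.5],[[0,0,0],[0,0,0],0.5]]'
```

```text
clock: 20.02
ee_pos: [665.4, -134.1, 219.4]
tool_rot: [[-0.23, -0.002, 0.973], [-0.973, -0.002, -0.23], [0.003, -1.0, -0.001]]
contact_force: [0.4, 0.5, -0.2]
gripper_width: 50.1
clock: 20.65
ee_pos: [666.3, -134.4, 219.9]
tool_rot: [[-0.23, 0.0, 0.973], [-0.973, -0.003, -0.23], [0.003, -1.0, 0.001]]
contact_force: [5.4, -1.2, 1.7]
gripper_width: 9.2
```

Run:
```python
from h import *
o=[]
for c,b in (('wrist',(220,100,420,260)),('scene',(200,120,300,220))):
    g,T=snap(c);x0,y0,x1,y1=b
    o.append(cv2.resize(g['image'][y0:y1,x0:x1],(400,400 if c=='scene' else 320),interpolation=cv2.INTER_CUBIC))
o[0]=np.pad(o[0],((0,80),(0,0),(0,0)));save('bar',np.hstack(o))
```

```text
(no output)
```

View pics/bar.png

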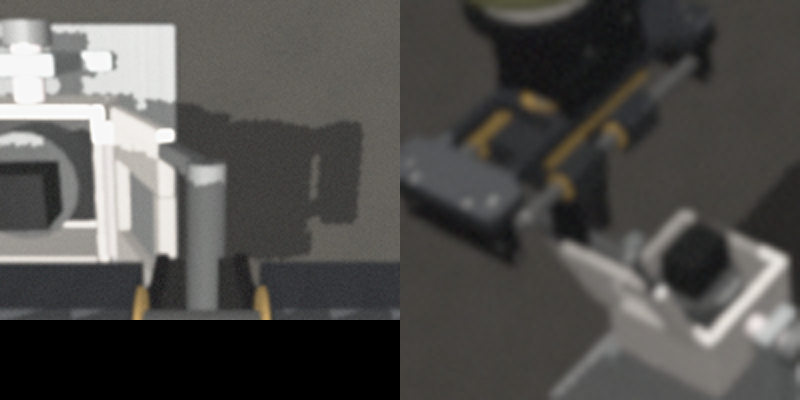

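The bar is between the fingers at (205,280), with a lever arm of 131 mm from the hinge, so the angle is about 1.93. I'm computing the arc.

Run:
```python
import numpy as np
ph=np.linspace(1.927,0,21);x=-13*np.cos(ph);z=13*np.sin(ph)
for i in range(20): print(round(-(z[i+1]-z[i]),2),round(x[i+1]-x[i],2),end=' | ')
```

```text
-0.38 -1.19 | -0.26 -1.22 | -0.14 -1.24 | -0.02 -1.25 | 0.1 -1.25 | 0.22 -1.23 | 0.33 -1.21 | 0.45 -1.17 | 0.56 -1.12 | 0.66 -1.06 | 0.76 -0.99 | 0.86 -0.91 | 0.94 -0.83 | 1.01 -0.73 | 1.08 -0.63 | 1.14 -0.53 | 1.18 -0.41 | 1.22 -0.3 | 1.24 -0.18 | 1.25 -0.06 |
```

```bash
python3 -m creep '[[[0,-0.38,-1.19],[0,0,0],0.5],[[0,-0.26,-1.22],[0,0,0],0.5],[[0,-0.14,-1.24],[0,0,0],0.5],[[0,-0.02,-1.25],[0,0,0],0.5],[[0,0.1,-1.25],[0,0,0],0.5],[[0,0.22,-1.23],[0,0,0],0.5],[[0,0.33,-1.21],[0,0,0],0.5],[[0,0.45,-1.17],[0,0,0],0.5],[[0,0.56,-1.12],[0,0,0],0.5],[[0,0.66,-1.06],[0,0,0],0.5]]'
python3 - <<'E'
from h import *
s=state();p=rz(13.3)@(np.array(s['ee_pos'])-[577,-113.2,90]);r=[p[0]-46,p[2]+19-26]
print(p,np.hypot(*r),np.arctan2(r[1],-r[0]))
E
```

```text
clock: 22.0
ee_pos: [550.0, -106.7, 207.6]
tool_rot: [[-0.23, 0.003, 0.973], [-0.973, -0.002, -0.23], [0.001, -1.0, 0.003]]
contact_force: [-7.6, 1.4, 19.2]
gripper_width: 4.6
[-27.73818124   0.12180722 117.64136145] 132.96176230422876 0.98293594083688
```

Width fell to 4.6, so I'm checking whether the bar is slipping out.

Run:
```python
from h import *
o=[]
for c,b in (('wrist',(220,100,420,260)),('scene',(220,120,320,220))):
    g,T=snap(c);x0,y0,x1,y1=b
    o.append(cv2.resize(g['image'][y0:y1,x0:x1],(400,400 if c=='scene' else 320),interpolation=cv2.INTER_CUBIC));print(pp(c,T,'lid_bar'))
o[0]=np.pad(o[0],((0,80),(0,0),(0,0)));save('bar2',np.hstack(o))
```

```text
[(array([ 550.6, -113.1,  220.3]), 0.93)]
[(array([ 555.6, -112.2,  217. ]), 0.58)]
```

View pics/bar2.png

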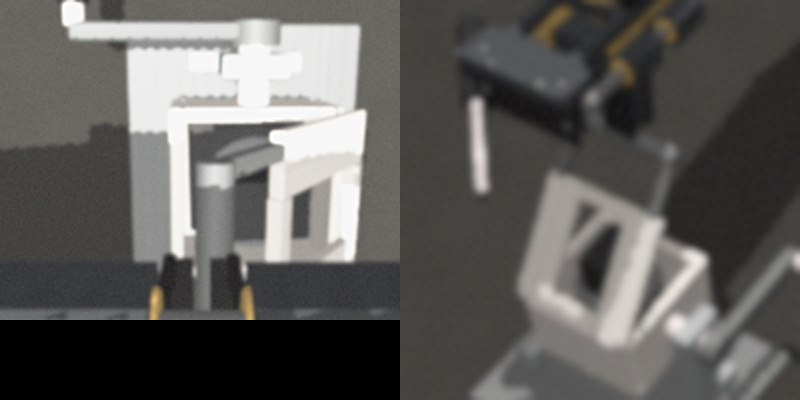

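The bar sits at about z 218, only about 10–12 mm above the tips, so it's being squeezed off the pads' ends. The hinge holds, so I'll open a little, go 7 mm lower and grip again.

```bash
python3 -m creep '[[[0,0,0],[0,0,0],1.8],[[0,0,0],[0,0,0],2.2],[[0,0.3,0],[0,0,0],2.2],[[0,0.4,0],[0,0,0],2.2],[[0,0,0],[0,0,0],2.2]]'
python3 -m creep '[[[0,0,0],[0,0,0],1],[[0,0,0],[0,0,0],0.5],[[0,0,0],[0,0,0],0.5]]'
```

```text
clock: 22.82
ee_pos: [550.0, -106.8, 200.0]
tool_rot: [[-0.23, 0.002, 0.973], [-0.973, -0.002, -0.23], [0.001, -1.0, 0.002]]
contact_force: [-5.4, 2.0, 17.1]
gripper_width: 22.0
clock: 23.2
ee_pos: [549.8, -106.9, 197.9]
tool_rot: [[-0.23, -0.0, 0.973], [-0.973, -0.003, -0.23], [0.003, -1.0, 0.0]]
contact_force: [2.9, 0.0, 3.5]
gripper_width: 6.4
```

Run:
```python
from h import *
o=[]
for c,b in (('wrist',(260,150,380,270)),('scene',(225,115,315,205))):
    g,T=snap(c);x0,y0,x1,y1=b
    o.append(cv2.resize(g['image'][y0:y1,x0:x1],(400,400),interpolation=cv2.INTER_CUBIC));print(pp(c,T,'lid_bar'))
    a=state()
    for L in([0,0,0],[0,-19,0],[0,-12,0]): print(proj(g,T,np.array(a['ee_pos'])+np.array(a['tool_rot'])@L))
save('bar3',np.hstack(o))
```

```text
[]
[320.1513028  231.27300202]
[320.16996934 242.54969147]
[320.16266184 238.13514051]
[(array([ 558.5, -111.8,  209.4]), 0.63)]
[277.59939011 159.57885746]
[276.97807827 154.14698106]
[277.20883829 156.16442192]
```

View pics/bar3.png

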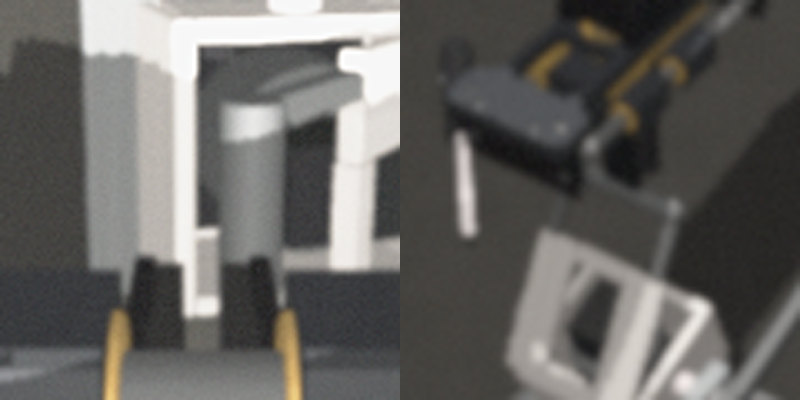

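The bar has slipped to the far side: it's at crop (252,180), under the right finger, not between them. I'm backing up, opening and measuring the lid again.

```bash
python3 -m creep '[[[0,-1,0],[0,0,0],0.6],[[0,-2,0],[0,0,0],3],[[0,-2.5,0],[0,0,0],6],[[0,-2.5,0],[0,0,0],6],[[0,-2,0],[0,0,0],6],[[0,0,0],[0,0,0],6]]'
python3 - <<'E'
from h import *
o=[]
for c,b in (('wrist',(220,110,420,270)),('scene',(200,130,320,226))):
    g,T=snap(c)
    print(pp(c,T,'lid_bar'))
    for l in (1.0,1.1):
        o.append(cv2.resize(hov(g['image'],g,T,-13.3,(577,-113.2,90),*b,4,lid=l),(400,300)))
cv2.imwrite('pics/bar4.png',np.vstack([np.hstack(o[:2]),np.hstack(o[2:])]))
print(state()['ee_pos'])
E
```

```text
clock: 24.15
ee_pos: [549.6, -106.6, 298.6]
tool_rot: [[-0.23, -0.0, 0.973], [-0.973, -0.002, -0.23], [0.002, -1.0, 0.0]]
contact_force: [0.7, 0.0, -0.3]
gripper_width: 48.2
[(array([ 558.7, -112.5,  212.3]), 0.69)]
[(array([ 560.3, -110.7,  208.8]), 0.56)]
[ 548.87152067 -106.42483822  296.26167413]
```

View pics/bar4.png

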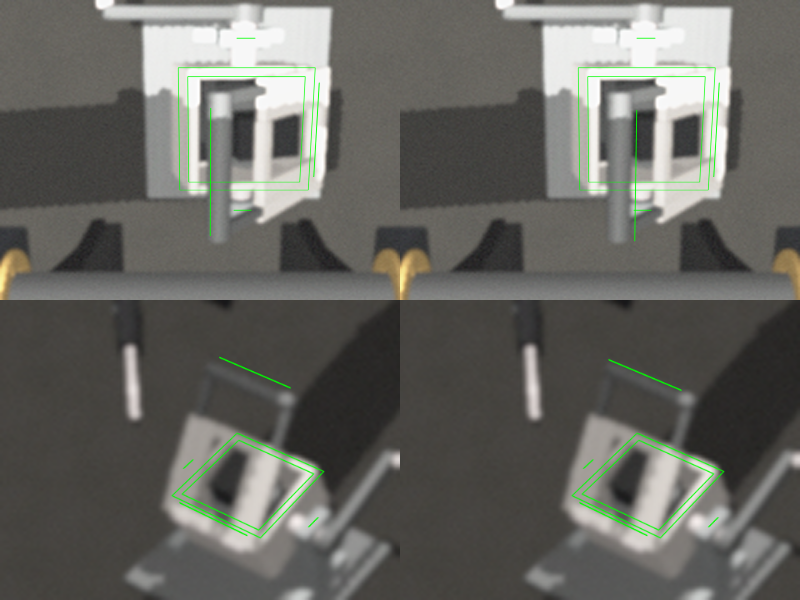

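The model's rim no longer matches: the shell's hinge side sits about 5 mm low. The holder may have turned slightly when the bar slipped, so I'll fit both turn and lid angle.

```bash
cat >> h.py <<'E'
def hov2(im,g,T,th,lid,b,f,yaw=-13.3,c=(577,-113.2,90)):
    x0,y0,x1,y1=b
    R=rz(yaw)@Ro.from_euler('y',th).as_matrix();h=lambda P:R@np.array(P,float)+np.array(c)
    o=cv2.resize(im[y0:y1,x0:x1],None,fx=f,fy=f,interpolation=cv2.INTER_CUBIC)[:,:,::-1].copy()
    L=[sq(43,26),sq(37,26),[[-90,92,0],[-90,152,0]]]
    b_=lambda r,y:[46-r*np.cos(lid),y,26+r*np.sin(lid)]
    L+=[[b_(130,-42),b_(130,42)],[b_(6,-40),b_(6,40),b_(89,40),b_(89,-40)]]
    for l in L:
        q=np.array([proj(g,T,h(a)) for a in l]);q=(q+.5-[x0,y0])*f
        cv2.polylines(o,[q.round().astype(np.int32)],True,(0,255,0),1,cv2.LINE_AA)
    return o
E
python3 - <<'E'
from h import *
o=[]
for c,b in (('wrist',(160,60,360,260)),('scene',(220,130,350,260))):
    g,T=snap(c);np.savez('cur_'+c+'.npz',im=g['image'],K=g['K'],T=T)
    for th,l in ((0,.97),(.1,1.07)):
        o.append(cv2.resize(hov2(g['image'],g,T,th,l,b,4),(400,300) if c=='wrist' else (400,300)))
cv2.imwrite('pics/bar5.png',np.vstack([np.hstack(o[:2]),np.hstack(o[2:])]))
E
```

```text
(no output)
```

View pics/bar5.png

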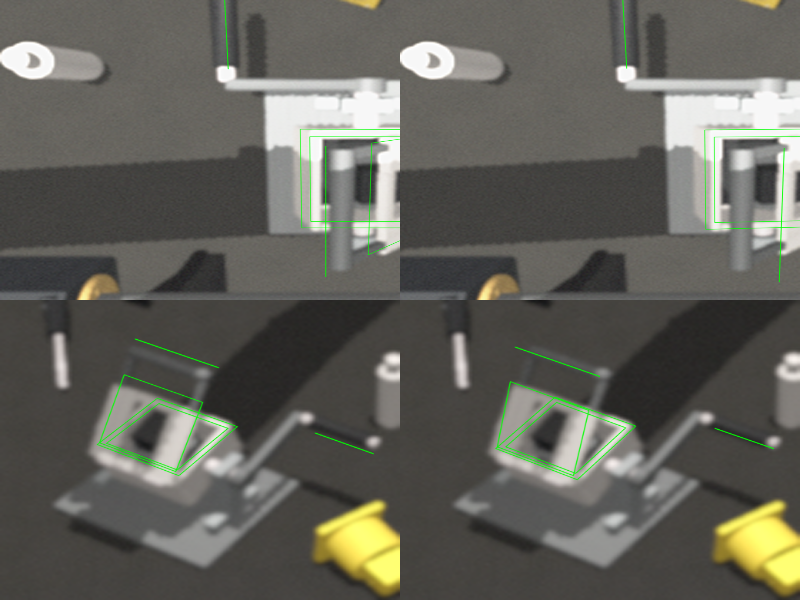

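Run:
```python
from h import *
d=np.load('cur_scene.npz');g={'K':d['K']}
def P(th,l,q): 
    R=rz(-13.3)@Ro.from_euler('y',th).as_matrix();return R@np.array(q)+[577,-113.2,90]
for th in (0,.1,.2,.3,.4): print(th,proj(g,d['T'],P(th,0,[-90,122,0])).round(1),proj(g,d['T'],P(th,0,[-90,92,0])).round(1),[proj(g,d['T'],P(th,0,[sx*43,sy*43,26])).round(1).tolist() for sx,sy in((-1,-1),(1,-1),(1,1),(-1,1))])
a=cv2.imread('pics/scene0.png');b=d['im'][:,:,::-1]
f=lambda im:cv2.resize(im[150:250,225:358],None,fx=3,fy=3,interpolation=cv2.INTER_CUBIC)
im=np.hstack([f(a),f(b)]);cv2.imwrite('pics/cmp.png',im);print(im.shape)
for c in('scene','wrist'):
    gg,T=snap(c);print(c,pp(c,T,'crank_grip'))
```

```text
0 [331.2 191.4] [321.8 187. ] [[270.6, 171.9], [250.9, 192.0], [277.4, 205.5], [296.6, 184.3]]
0.1 [331.1 189.3] [321.7 184.9] [[269.8, 171.5], [250.5, 193.7], [277.0, 207.2], [295.9, 184.0]]
0.2 [330.9 187.4] [321.4 183. ] [[269.0, 171.2], [250.3, 195.4], [276.7, 208.8], [295.1, 183.7]]
0.3 [330.4 185.7] [320.9 181.3] [[268.0, 171.1], [250.2, 196.9], [276.5, 210.4], [294.3, 183.7]]
0.4 [329.8 184.3] [320.2 179.9] [[267.0, 171.2], [250.2, 198.4], [276.5, 211.9], [293.3, 183.8]]
(300, 798, 3)
scene [(array([520. ,  21.7, 115. ]), 0.78)]
wrist [(array([521. ,  25.5, 112.5]), 0.68)]
```

View pics/cmp.png

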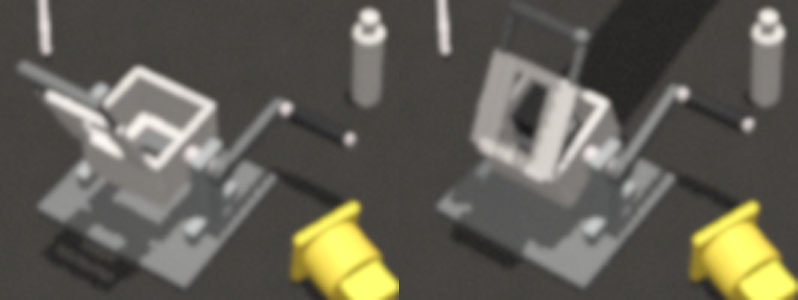

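The crank grip has risen from z 92 to about 113, so the holder turned about 0.25 rad. The cause was radial compression, because the bar sat too low in the pads. The lid is at about 0.75 rad relative to the shell. Pulling the bar towards the robot drives the turn back to its stop at 0. I'll regrip with the bar deeper between the pads.

Run:
```python
from h import *
R=rz(-103.3)@DOWN
h=hold(-13.3,(577,-113.2,90))
b=[-18,0,122]
print(h(b));plan(R,h(b)+[0,0,-20]);s=state();print(s['gripper_width'],s['clock'])
```

```text
[ 559.48278029 -109.05910473  212.        ]
turn total [0.001 0.    0.003] |deg 0.2  shift cm in old frame [-0.02 10.51  1.06]  in new frame [1.000e-02 1.051e+01 1.050e+00]
60.08500391750552 24.65
```

```bash
python3 -m creep '[[[0,0,0.5],[0,0,0],3],[[0,0,0.5],[0,0,0],3],[[0,2,0],[0,0,0],3],[[0,2,0],[0,0,0],3],[[0,2,0],[0,0,0],3],[[0,1.5,0],[0,0,0],3],[[0,1,0],[0,0,0],3],[[0,0,0],[0,0,0],3]]'
python3 - <<'E'
from h import *
g,T=snap('wrist');save('w6',cv2.resize(g['image'][130:280,240:400],None,fx=4,fy=4,interpolation=cv2.INTER_CUBIC))
print(pp('wrist',T,'lid_bar'))
E
```

```text
clock: 25.65
ee_pos: [558.9, -109.0, 212.0]
tool_rot: [[-0.23, -0.002, 0.973], [-0.973, -0.002, -0.23], [0.003, -1.0, -0.002]]
contact_force: [-0.6, -1.0, 0.1]
gripper_width: 30.1
[]
```

View pics/w6.png

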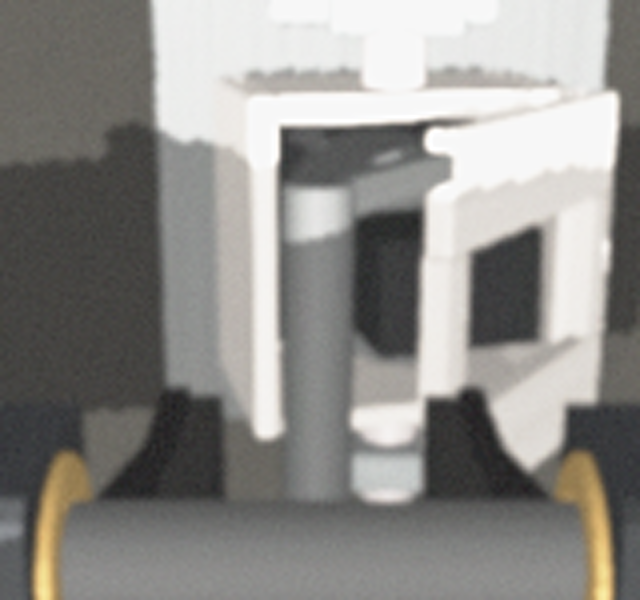

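The bar at crop (318,340) is centred between the fingers, whose inner edges are at 222 and 425. I'm going down another 2.2 cm, then closing.

```bash
python3 -m creep '[[[0,0.8,0],[0,0,0],3],[[0,0.8,0],[0,0,0],2.6],[[0,0.6,0],[0,0,0],2.6],[[0,0,0],[0,0,0],2.6]]';python3 -m creep '[[[0,0,0],[0,0,0],1],[[0,0,0],[0,0,0],0.5],[[0,0,0],[0,0,0],0.5],[[0,0,0],[0,0,0],0.5]]'
```

```text
clock: 26.25
ee_pos: [558.7, -109.0, 189.8]
tool_rot: [[-0.23, -0.003, 0.973], [-0.973, -0.002, -0.23], [0.003, -1.0, -0.002]]
contact_force: [-0.3, 0.6, 0.7]
gripper_width: 26.1
clock: 26.75
ee_pos: [558.9, -109.1, 190.7]
tool_rot: [[-0.23, -0.002, 0.973], [-0.973, -0.002, -0.23], [0.003, -1.0, -0.001]]
contact_force: [-3.9, 1.0, 4.7]
gripper_width: 10.9
```

Width is 10.9, a solid pinch. I'll pull about the trunnion first, to bring the turn back to 0.

```bash
python3 -m creep '[[[0,0.19,-1.0],[0,0,0],0.5],[[0,0.27,-1.0],[0,0,0],0.5],[[0,0.35,-0.96],[0,0,0],0.5],[[0,0,0],[0,0,0],0.5]]'
python3 - <<'E'
from h import *
for c in('scene','wrist'):
    g,T=snap(c);print(c,pp(c,T,'crank_grip'),pp(c,T,'lid_bar'))
    if c=='scene': save('s7',cv2.resize(g['image'][140:250,215:358],None,fx=4,fy=4,interpolation=cv2.INTER_CUBIC))
s=state();print(rz(13.3)@(np.array(s['ee_pos'])-[577,-113.2,90]))
E
```

```text
clock: 27.25
ee_pos: [529.4, -102.0, 182.4]
tool_rot: [[-0.23, -0.002, 0.973], [-0.973, -0.002, -0.23], [0.002, -1.0, -0.001]]
contact_force: [-0.7, 0.5, 3.7]
gripper_width: 10.3
scene [(array([517.9,  24.3,  94.1]), 0.74), (array([422. , 396.5,  -5.6]), 0.6)] [(array([ 530.8, -104.2,  201.4]), 0.81)]
wrist [(array([519.4,  29. ,  90.8]), 0.62)] [(array([ 528.9, -106.6,  200. ]), 0.91)]
[-48.92871364  -0.09560002  92.29146293]
```

View pics/s7.png

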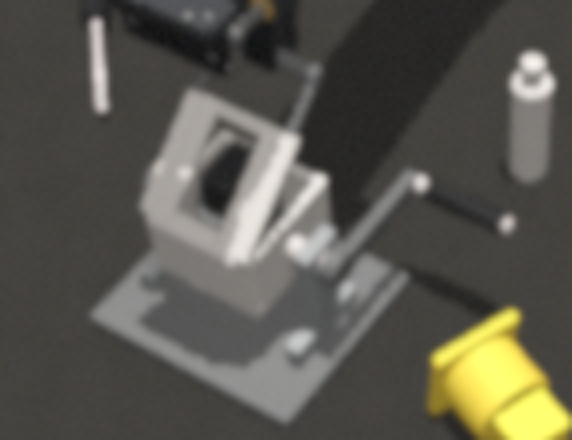

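The crank grip is back at z 91–94 and the handle sits at (465,205), so turn is about 0. Lid is at about 0.74, so I continue the arc.

Run:
```python
import numpy as np
ph=np.linspace(.737,0,9);r=np.linspace(12.85,13.1,9);x=-r*np.cos(ph);z=r*np.sin(ph)
for i in range(8): print(round(-(z[i+1]-z[i]),2),round(x[i+1]-x[i],2),end=' | ')
```

```text
0.89 -0.78 | 0.96 -0.7 | 1.03 -0.61 | 1.08 -0.51 | 1.12 -0.41 | 1.16 -0.3 | 1.19 -0.2 | 1.2 -0.09 |
```

```bash
python3 -m creep '[[[0,0.89,-0.78],[0,0,0],0.5],[[0,0.96,-0.7],[0,0,0],0.5],[[0,1.03,-0.61],[0,0,0],0.5],[[0,1.08,-0.51],[0,0,0],0.5],[[0,1.12,-0.41],[0,0,0],0.5],[[0,0,0],[0,0,0],0.5]]'
python3 - <<'E'
from h import *
g,T=snap('scene');print(pp('scene',T,'crank_grip'),pp('scene',T,'lid_bar'))
s=state();p=rz(13.3)@(np.array(s['ee_pos'])-[577,-113.2,90]);print(p,np.hypot(p[0]-46,p[2]+20.5-26),s['contact_force'],s['gripper_width'])
E
```

```text
clock: 28.3
ee_pos: [500.8, -95.1, 130.7]
tool_rot: [[-0.229, -0.002, 0.973], [-0.973, -0.002, -0.229], [0.003, -1.0, -0.001]]
contact_force: [5.7, 1.2, -5.7]
gripper_width: 11.0
[(array([514.8,  22.6,  96.1]), 0.94)] []
[-78.2677815    0.08997154  40.84082019] 129.19541435219605 [ 4.95839975  0.9560958  -5.48999801] 10.630764914843617
```

```bash
python3 -m creep '[[[0,1.16,-0.25],[0,0,0],0.5],[[0,1.19,-0.15],[0,0,0],0.5],[[0,0.8,-0.05],[0,0,0],0.5],[[0,0,0],[0,0,0],0.5]]'
python3 - <<'E'
from h import *
s=state();p=rz(13.3)@(np.array(s['ee_pos'])-[577,-113.2,90]);print(p,s['contact_force'],s['gripper_width'])
E
```

```text
clock: 28.95
ee_pos: [495.4, -93.9, 99.0]
tool_rot: [[-0.229, -0.004, 0.973], [-0.973, -0.002, -0.229], [0.003, -1.0, -0.004]]
contact_force: [-0.4, 4.1, -3.7]
gripper_width: 11.0
[-8.38548955e+01  5.18515967e-02  8.99895137e+00] [-0.38274987  4.08011515 -3.68353642] 11.048811796650586
```

```bash
python3 -m creep '[[[0,0.2,0],[0,0,0],0.5],[[0,0.2,0],[0,0,0],0.5],[[0,0,0],[0,0,0],0.5]]';  python3 -m creep '[[[0,0.2,0],[0,0,0],0.5],[[0,0,0],[0,0,0],0.5]]'
```

```text
clock: 29.32
ee_pos: [495.3, -93.8, 95.8]
tool_rot: [[-0.23, -0.004, 0.973], [-0.973, -0.001, -0.23], [0.002, -1.0, -0.004]]
contact_force: [-4.3, 4.7, 3.0]
gripper_width: 11.3
clock: 29.58
ee_pos: [495.1, -93.8, 94.0]
tool_rot: [[-0.23, -0.005, 0.973], [-0.973, -0.001, -0.23], [0.002, -1.0, -0.004]]
contact_force: [-5.8, 4.4, 4.1]
gripper_width: 11.2
```

```bash
python3 -m creep '[[[0,0.2,0],[0,0,0],0.5],[[0,0.1,0],[0,0,0],0.5],[[0,0,0],[0,0,0],0.5]]'
python3 - <<'E'
from h import *
g,T=snap('scene');print(pp('scene',T,'crank_grip'),pp('scene',T,'lid_bar'),pp('scene',T,'lid_hinge'))
save('s8',cv2.resize(g['image'][140:250,215:358],None,fx=5,fy=5,interpolation=cv2.INTER_CUBIC))
E
```

```text
clock: 29.95
ee_pos: [495.1, -93.7, 92.8]
tool_rot: [[-0.23, -0.004, 0.973], [-0.973, -0.0, -0.23], [0.001, -1.0, -0.004]]
contact_force: [-16.4, 6.2, 28.8]
gripper_width: 10.9
[(array([517.7,  23.1,  92.2]), 0.93)] [(array([498.4, -96.4, 111.1]), 0.87), (array([ 3.633e+02, -3.374e+02, -1.000e-01]), 0.57)] [(array([ 624. , -118.7,  118.7]), 0.62)]
```

View pics/s8.png

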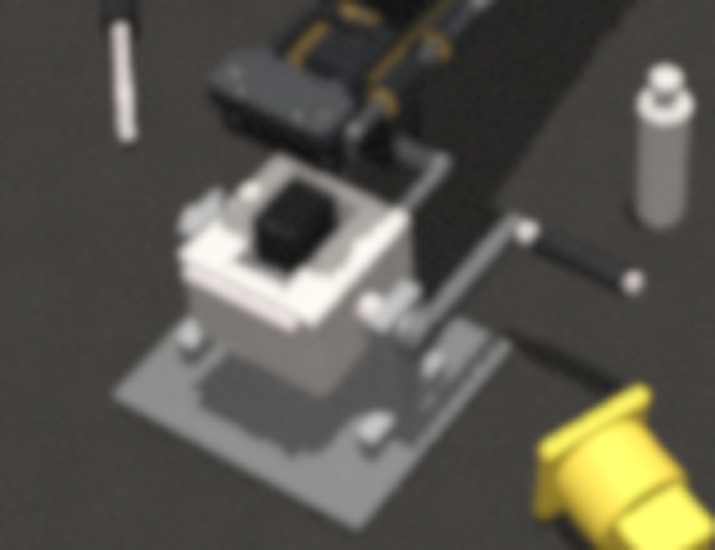

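The lid lies flat with the block through its window at (295,225), and the force rose to 29 N at the stop. I'm releasing and moving over the crank handle.

```bash
python3 -m creep '[[[0,0,0],[0,0,0],0.5],[[0,-0.05,0],[0,0,0],1.6],[[0,0,0],[0,0,0],2.6],[[0,0,0],[0,0,0],2.8],[[0,-1,0],[0,0,0],2.8],[[0,-2,0],[0,0,0],2.8],[[0,-2.5,0],[0,0,0],2.8],[[-2,-2,0],[0,0,0],4],[[-3.5,0,0],[0,0,0],5],[[-3.5,0,0],[0,0,0],5],[[-2.5,0,-0.3],[0,0,0],5],[[-0.7,0,-0.3],[0,0,0],5],[[0,0,0],[0,0,0],5]]'
python3 - <<'E'
from h import *
for c in ('scene','top','wrist'):
    g,T=snap(c);print(c,[(l,pp(c,T,l)[:2]) for l in('crank_grip','lid_bar','coordinator')])
    if c=='scene': a=hov2(g['image'],g,T,0,0.0,(215,140,355,250),4)
    if c=='wrist': b=hov2(g['image'],g,T,0,0,(200,100,440,300),2.6)
cv2.imwrite('pics/c1.png',a);cv2.imwrite('pics/c2.png',b)
s=state();R=rz(-103.3)@DOWN;h=hold(-13.3,(577,-113.2,90));plan(R,h([-90,122,-21]),s)
E
```

```text
clock: 31.78
ee_pos: [518.6, 25.2, 166.5]
tool_rot: [[-0.23, -0.001, 0.973], [-0.973, -0.003, -0.23], [0.003, -1.0, -0.001]]
contact_force: [0.2, -0.9, 0.3]
gripper_width: 49.9
scene [('crank_grip', [(array([520. ,  22.1,  92.7]), 0.58)]), ('lid_bar', [(array([498.6, -94.7, 115.2]), 0.88)]), ('coordinator', [(array([ 579.4, -109.6,   68.6]), 0.84), (array([283.3, 243.3,  38.1]), 0.77)])]
top [('crank_grip', []), ('lid_bar', [(array([490.9, -95.7, 121.4]), 0.94)]), ('coordinator', [(array([281.7, 246.7,  38.7]), 0.93), (array([777.4, 271.5,  37.4]), 0.82)])]
wrist [('crank_grip', [(array([518.3,  27. ,  92.4]), 0.63)]), ('lid_bar', []), ('coordinator', [(array([279.8, 244.3,  32.8]), 0.78), (array([596.5,  56.2,  35.7]), 0.58)])]
turn total [0.001 0.    0.003] |deg 0.2  shift cm in old frame [-0.06  9.73 -0.13]  in new frame [-0.03  9.73 -0.14]
```

View pics/c1.png

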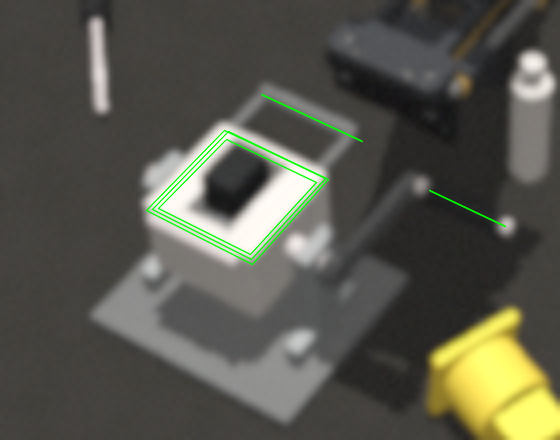

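View pics/c2.png

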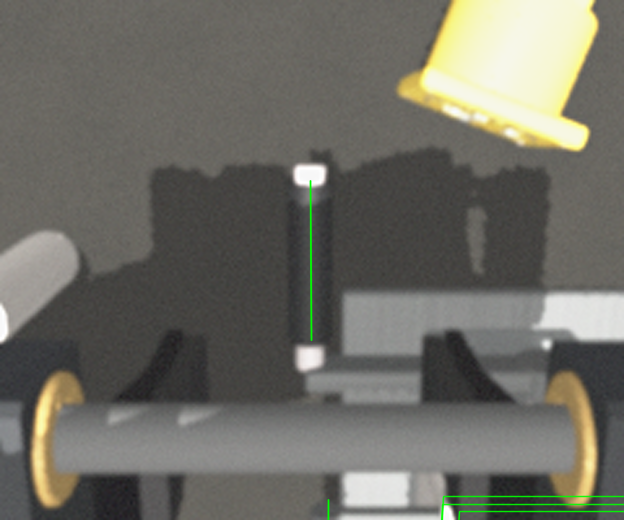

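Run:
```python
from h import *
for c in ('scene','top'):
    g,T=snap(c);im=g['image'];h=hold(-13.3,(577,-113.2,90))
    for l in (0,.05,.1): print(c,l,[proj(g,T,h([46-130*np.cos(l),y,26+130*np.sin(l)])).round(1).tolist() for y in(-42,0,42)])
    b=(265,145,325,185) if c=='scene' else (300,165,420,225)
    f=8 if c=='scene' else 6
    o=hov2(im,g,T,0,0.0,b,f);cv2.imwrite('pics/lid_%s.png'%c,o);print(o.shape)
```

```text
scene 0 [[279.7, 163.0], [292.2, 168.8], [304.9, 174.7]]
scene 0.05 [[279.5, 161.4], [292.0, 167.2], [304.8, 173.1]]
scene 0.1 [[279.2, 159.8], [291.7, 165.6], [304.6, 171.5]]
(320, 480, 3)
top 0 [[380.4, 213.7], [364.6, 209.6], [348.8, 205.5]]
top 0.05 [[380.8, 213.5], [364.9, 209.4], [349.1, 205.3]]
top 0.1 [[381.3, 213.3], [365.3, 209.2], [349.3, 205.0]]
(360, 720, 3)
```

View pics/lid_scene.png

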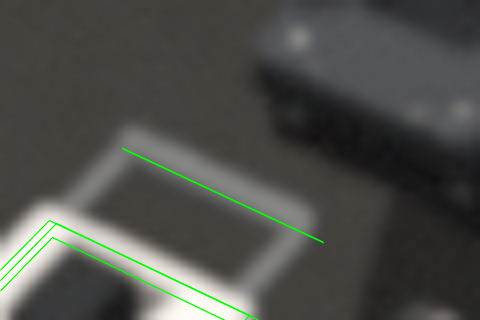

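View pics/lid_top.png

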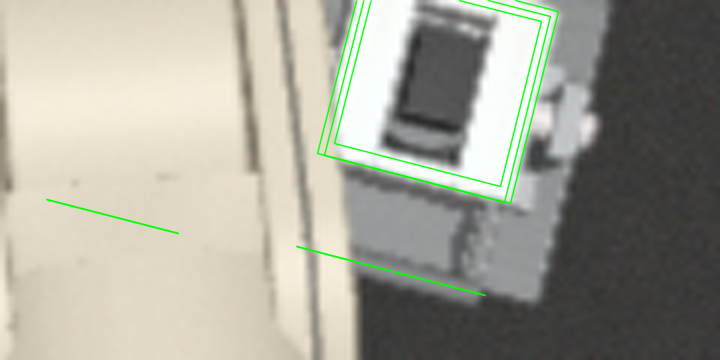

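The scene view leaves the lid angle uncertain, anywhere from 0 to 0.06 rad. Before turning, I'll press the closed fingertips on the bar. That both measures it (bar top should be at z ≈ 122 when shut) and makes sure it's shut.

```bash
python3 -m creep '[[[3,0,0.3],[0,0,0],1],[[3.5,0,0.2],[0,0,0],0],[[3.5,0,0.1],[0,0,0],0],[[2.2,0,0],[0,0,0],0],[[0,1.5,0],[0,0,0],0],[[0,1.5,0],[0,0,0],0],[[0,0.5,0],[0,0,0],0],[[0,0,0],[0,0,0],0]]'
python3 - <<'E'
from h import *
s=state();print((rz(13.3)@(np.array(s['ee_pos'])-[577,-113.2,90])).round(1),s['gripper_width'],s['contact_force'])
g,T=snap('wrist');save('w9',cv2.resize(g['image'][130:280,240:400],None,fx=3,fy=3,interpolation=cv2.INTER_CUBIC))
E
```

```text
clock: 33.48
ee_pos: [496.3, -93.8, 131.0]
tool_rot: [[-0.229, -0.003, 0.973], [-0.973, -0.003, -0.229], [0.003, -1.0, -0.002]]
contact_force: [-0.3, 0.2, -0.2]
gripper_width: 0.7
[-83.    0.3  41. ] 0.6656472931715828 [-0.27692725  0.22605509 -0.17611763]
```

View pics/w9.png

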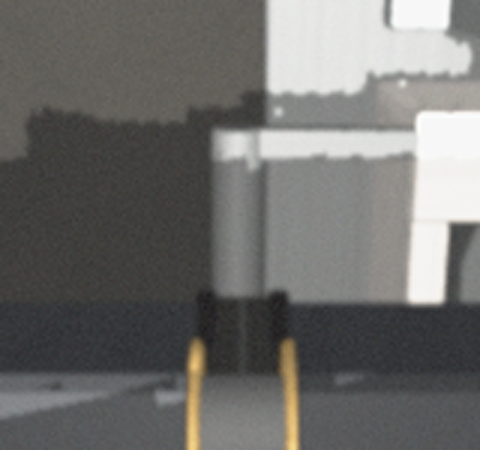

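The closed fingers are right above the bar at (240,260), so I press.

```bash
python3 -m creep '[[[0,0.4,0],[0,0,0],0],[[0,0.3,0],[0,0,0],0],[[0,0,0],[0,0,0],0]]';python3 -m creep '[[[0,0.15,0],[0,0,0],0],[[0,0.1,0],[0,0,0],0],[[0,0,0],[0,0,0],0]]'
```

```text
clock: 33.9
ee_pos: [496.4, -94.5, 124.4]
tool_rot: [[-0.23, -0.002, 0.973], [-0.973, -0.002, -0.23], [0.003, -1.0, -0.001]]
contact_force: [0.2, -0.1, 0.6]
gripper_width: 0.6
clock: 34.28
ee_pos: [496.4, -94.5, 122.0]
tool_rot: [[-0.23, -0.002, 0.973], [-0.973, -0.002, -0.23], [0.003, -1.0, -0.001]]
contact_force: [0.4, -0.4, 0.1]
gripper_width: 0.3
```

There's no contact even at z 122.0, so the bar is at or below the shut height and the lid is shut. On to the crank handle.

```bash
python3 -m creep '[[[0,-1.5,0],[0,0,0],0.5],[[0,-2,0],[0,0,0],3],[[-2.5,-1,-0.2],[0,0,0],5],[[-3.5,0,-0.2],[0,0,0],5],[[-3.5,0,-0.2],[0,0,0],5],[[-2.7,0,-0.2],[0,0,0],5],[[0,0,0],[0,0,0],5]]'
python3 - <<'E'
from h import *
s=state();print((rz(13.3)@(np.array(s['ee_pos'])-[577,-113.2,90])).round(1),s['gripper_width'],s['contact_force'])
E
```

```text
clock: 35.15
ee_pos: [517.1, 28.5, 167.7]
tool_rot: [[-0.226, -0.001, 0.974], [-0.974, -0.002, -0.226], [0.002, -1.0, -0.0]]
contact_force: [0.3, -0.1, 0.2]
gripper_width: 48.8
[-90.8 124.1  77.7] 48.84225028747524 [ 0.25883358 -0.07494865  0.1539345 ]
```

```bash
python3 -m creep '[[[0.2,2,0.05],[0,0,0],5],[[0,2.5,0],[0,0,0],5],[[0,2.5,0],[0,0,0],5],[[0,1.8,0],[0,0,0],4],[[0,1,0],[0,0,0],3.5],[[0,0,0],[0,0,0],3.5]]'
python3 -m creep '[[[0,0,0],[0,0,0],1.5],[[0,0,0],[0,0,0],0.8],[[0,0,0],[0,0,0],0.8],[[0,0,0],[0,0,0],0.8]]'
python3 - <<'E'
from h import *
s=state();print((rz(13.3)@(np.array(s['ee_pos'])-[577,-113.2,90])).round(1),s['qpos'].round(0))
g,T=snap('scene');save('s9',cv2.resize(g['image'][140:250,225:368],None,fx=4,fy=4,interpolation=cv2.INTER_CUBIC))
E
```

```text
clock: 35.9
ee_pos: [516.6, 23.3, 68.9]
tool_rot: [[-0.231, -0.002, 0.973], [-0.973, -0.003, -0.231], [0.003, -1.0, -0.001]]
contact_force: [-0.9, 0.0, 0.0]
gripper_width: 35.9
clock: 36.4
ee_pos: [516.9, 23.9, 69.3]
tool_rot: [[-0.23, -0.001, 0.973], [-0.973, -0.002, -0.23], [0.002, -1.0, -0.0]]
contact_force: [-0.9, 0.3, 4.5]
gripper_width: 14.2
[-90.  119.6 -20.7] [-23.  12.  17. 110.  -4.  59. -18.]
```

View pics/s9.png

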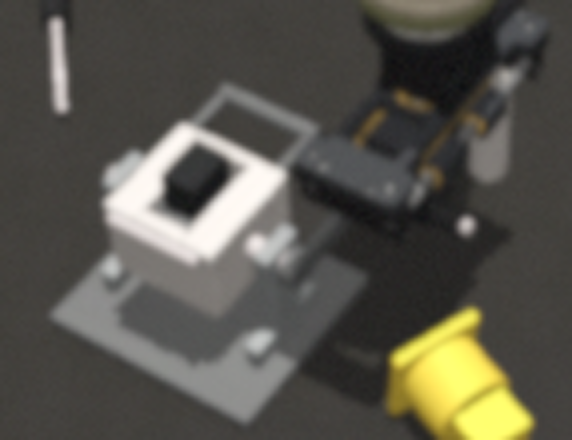

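The handle is pinched at width 14.2. I'm computing the half circle in 30 steps.

Run:
```python
import numpy as np
t=np.linspace(0,np.pi,31);x=-9*np.cos(t);z=9*np.sin(t)
for i in range(30): print(round(-(z[i+1]-z[i]),2),round(x[i+1]-x[i],2),end=' | ')
```

```text
-0.94 0.05 | -0.93 0.15 | -0.91 0.24 | -0.88 0.34 | -0.84 0.43 | -0.79 0.51 | -0.73 0.59 | -0.67 0.67 | -0.59 0.73 | -0.51 0.79 | -0.43 0.84 | -0.34 0.88 | -0.24 0.91 | -0.15 0.93 | -0.05 0.94 | 0.05 0.94 | 0.15 0.93 | 0.24 0.91 | 0.34 0.88 | 0.43 0.84 | 0.51 0.79 | 0.59 0.73 | 0.67 0.67 | 0.73 0.59 | 0.79 0.51 | 0.84 0.43 | 0.88 0.34 | 0.91 0.24 | 0.93 0.15 | 0.94 0.05 |
```

```bash
cat >> h.py <<'E'
def crank(off=20.7):
    s=state();p=rz(13.3)@(np.array(s['ee_pos'])-[577,-113.2,90]);q=[p[0],p[2]+off]
    print('y',p[1].round(1),'xz',np.round(q,1),'r',np.hypot(*q).round(1),'th',np.arctan2(q[1],-q[0]).round(3),'F',(rz(13.3)@s['contact_force']).round(1),'w',s['gripper_width'].__round__(1),'t',s['clock'])
E
python3 -m creep '[[[0,-0.94,0.05],[0,0,0],0.8],[[0,-0.93,0.15],[0,0,0],0.8],[[0,-0.91,0.24],[0,0,0],0.8],[[0,-0.88,0.34],[0,0,0],0.8],[[0,-0.84,0.43],[0,0,0],0.8],[[0,0,0],[0,0,0],0.8]]'
python3 - <<'E'
from h import *
crank();g,T=snap('scene');print(pp('scene',T,'lid_bar'),pp('scene',T,'crank_grip'))
E
```

```text
clock: 37.2
ee_pos: [529.0, 21.1, 114.9]
tool_rot: [[-0.23, -0.001, 0.973], [-0.973, -0.002, -0.23], [0.002, -1.0, -0.0]]
contact_force: [-2.1, -0.0, 6.4]
gripper_width: 14.5
y 119.7 xz [-77.6  45.6] r 90.0 th 0.532 F [-2.1 -0.5  6.4] w 14.5 t 37.2
[(array([ 520.8, -101.9,  149.8]), 0.75)] [(array([530.3,  23.2, 138.1]), 0.94)]
```

```bash
python3 -m creep '[[[0,-0.79,0.51],[0,0,0],0.8],[[0,-0.73,0.59],[0,0,0],0.8],[[0,-0.67,0.67],[0,0,0],0.8],[[0,-0.59,0.73],[0,0,0],0.8],[[0,-0.51,0.79],[0,0,0],0.8],[[0,-0.43,0.84],[0,0,0],0.8],[[0,-0.34,0.88],[0,0,0],0.8],[[0,-0.24,0.91],[0,0,0],0.8],[[0,-0.15,0.93],[0,0,0],0.8],[[0,-0.05,0.94],[0,0,0],0.8],[[0,0,0],[0,0,0],0.8]]'
python3 - <<'E'
from h import *
crank();g,T=snap('scene');print(pp('scene',T,'lid_bar'),pp('scene',T,'crank_grip'))
save('s10',cv2.resize(g['image'][130:250,225:368],None,fx=4,fy=4,interpolation=cv2.INTER_CUBIC))
E
```

```text
clock: 38.72
ee_pos: [605.5, 2.8, 159.4]
tool_rot: [[-0.23, 0.0, 0.973], [-0.973, -0.003, -0.23], [0.003, -1.0, 0.001]]
contact_force: [0.5, -1.1, -0.8]
gripper_width: 14.2
y 119.5 xz [ 1.1 90.1] r 90.1 th 1.583 F [ 0.7 -1.  -0.8] w 14.2 t 38.725
[(array([ 607.7, -122.5,  169.9]), 0.8), (array([660.7, 441.4,   1.1]), 0.7)] [(array([607. ,   2.3, 185.2]), 0.77)]
```

View pics/s10.png

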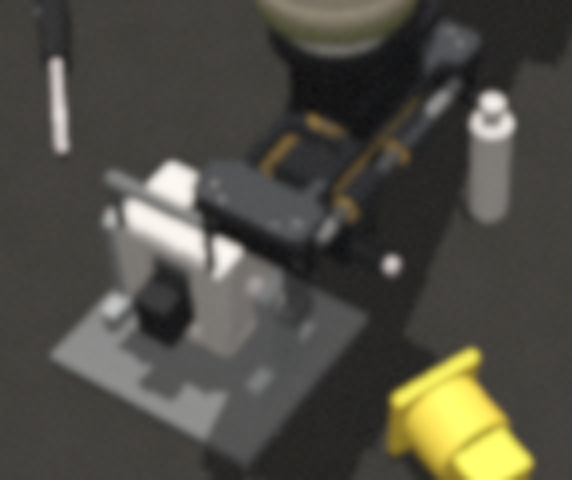

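The holder is halfway over with the lid shut; the block protrudes sideways at (165,300). Continuing.

```bash
python3 -m creep '[[[0,0.05,0.94],[0,0,0],0.8],[[0,0.15,0.93],[0,0,0],0.8],[[0,0.24,0.91],[0,0,0],0.8],[[0,0.34,0.88],[0,0,0],0.8],[[0,0.43,0.84],[0,0,0],0.8],[[0,0.51,0.79],[0,0,0],0.8],[[0,0.59,0.73],[0,0,0],0.8],[[0,0.67,0.67],[0,0,0],0.8],[[0,0.73,0.59],[0,0,0],0.8],[[0,0.79,0.51],[0,0,0],0.8],[[0,0,0],[0,0,0],0.8]]'
python3 - <<'E'
from h import *
crank()
E
```

```text
clock: 40.25
ee_pos: [681.1, -15.1, 112.8]
tool_rot: [[-0.23, -0.0, 0.973], [-0.973, -0.003, -0.23], [0.003, -1.0, 0.001]]
contact_force: [5.5, -2.7, -4.5]
gripper_width: 14.2
y 119.4 xz [78.7 43.5] r 90.0 th 2.637 F [ 6.  -1.4 -4.5] w 14.2 t 40.25
```

```bash
python3 -m creep '[[[0,0.84,0.41],[0,0,0],0.8],[[0,0.88,0.32],[0,0,0],0.8],[[0,0.91,0.22],[0,0,0],0.8],[[0,0.93,0.12],[0,0,0],0.8],[[0,0.5,0],[0,0,0],0.8],[[0,0,0],[0,0,0],0.8]]'
python3 - <<'E'
from h import *
crank()
E
```

```text
clock: 41.0
ee_pos: [691.8, -17.7, 72.9]
tool_rot: [[-0.23, 0.001, 0.973], [-0.973, -0.003, -0.23], [0.003, -1.0, 0.002]]
contact_force: [6.4, -3.5, -2.1]
gripper_width: 14.2
y 119.4 xz [89.8  3.6] r 89.8 th 3.102 F [ 7.  -1.9 -2.1] w 14.2 t 41.0
```

```bash
python3 -m creep '[[[0,0.25,0],[0,0,0],0.8],[[0,0.2,0],[0,0,0],0.8],[[0,0,0],[0,0,0],0.8]]'; python3 -m creep '[[[0,0.2,0],[0,0,0],0.8],[[0,0.1,0],[0,0,0],0.8],[[0,0,0],[0,0,0],0.8]]'
python3 - <<'E'
from h import *
crank()
E
```

```text
clock: 41.38
ee_pos: [691.9, -17.7, 69.3]
tool_rot: [[-0.23, 0.002, 0.973], [-0.973, -0.003, -0.23], [0.002, -1.0, 0.003]]
contact_force: [4.4, -3.8, 4.4]
gripper_width: 14.2
clock: 41.75
ee_pos: [692.1, -17.7, 68.9]
tool_rot: [[-0.23, 0.003, 0.973], [-0.973, -0.002, -0.23], [0.002, -1.0, 0.003]]
contact_force: [-5.7, -2.6, 21.6]
gripper_width: 14.3
y 119.4 xz [90.1 -0.4] r 90.1 th -3.137 F [-5.  -3.9 21.6] w 14.3 t 41.75
```

It's at the stop: z 68.9, force risen to 22 N. I'm releasing and rising clear.

```bash
python3 -m creep '[[[0,-0.05,0],[0,0,0],2],[[0,0,0],[0,0,0],3],[[0,0,0],[0,0,0],4],[[0,-1,0],[0,0,0],4],[[0,-2,0],[0,0,0],4],[[0,-3,0],[0,0,0],4],[[0,-3.5,0],[0,0,0],4],[[0,-4,0],[0,0,0],4],[[-4,-4,0],[0,0,0],4],[[-5,0,0],[0,0,0],4],[[-5,0,0],[0,0,0],4],[[-5,0,0],[0,0,0],4],[[0,0,0],[0,0,0],4]]'
python3 - <<'E'
from h import *
o=[]
for c in ('scene','top'):
    g,T=snap(c);print(c,[(l,pp(c,T,l)[:4]) for l in('coordinator','holder_in','crank_grip','lid_bar','lid_hinge')])
    b=(215,150,345,260) if c=='scene' else (300,130,410,223)
    o.append(cv2.resize(hov2(g['image'],g,T,3.14,0,b,4),(400,340)))
    save(c+'_end',g['image'])
    print([ (l,pp(c,T,l)[:1]) for l in ['seal_nut','standoff','oil_bottle','parts_tray','bezel_ring','brush','screwdriver']])
cv2.imwrite('pics/end.png',np.hstack(o));print(state()['contact_force'])
E
```

```text
clock: 43.38
ee_pos: [733.9, 174.2, 240.9]
tool_rot: [[-0.223, -0.002, 0.975], [-0.975, 0.0, -0.223], [0.0, -1.0, -0.002]]
contact_force: [-0.5, -0.7, -0.9]
gripper_width: 40.0
scene [('coordinator', [(array([282.1, 245.6,  34.7]), 0.97), (array([779. , 274. ,  34.4]), 0.93), (array([594.8,  53.8,  32.7]), 0.9), (array([ 574.3, -114.4,  114.3]), 0.76)]), ('holder_in', [(array([ 580.9, -114.2,  117.4]), 0.9)]), ('crank_grip', [(array([693.3, -19.2,  90. ]), 0.68)]), ('lid_bar', [(array([ 661.5, -137.1,   56.2]), 0.49), (array([ 362.8, -337.7,   -3.5]), 0.39)]), ('lid_hinge', [(array([ 581. , -114.2,  114.8]), 0.39)])]
[('seal_nut', [(array([761.2,  70.6,   1.8]), 0.82)]), ('standoff', [(array([392.7,  29.7,  -2.1]), 0.68)]), ('oil_bottle', [(array([ 676.7, -373.1,   -1.1]), 0.89)]), ('parts_tray', [(array([660.7, 440.5,   0.7]), 0.97)]), ('bezel_ring', [(array([407.4, 215.6,  -2.7]), 0.52)]), ('brush', [(array([420.4, 398.3,  -3.4]), 0.73)]), ('screwdriver', [(array([ 362.1, -337.9,   -1.1]), 0.56)])]
top [('coordinator', [(array([596.6,  55.5,  35.1]), 0.88), (array([ 572.2, -107.6,  114.5]), 0.77)]), ('holder_in', [(array([ 576.5, -111.7,  119.7]), 0.92), (array([ 654.8, -134.4,   64.7]), 0.26)]), ('crank_grip', [(array([695.7, -10.9,  89. ]), 0.93), (array([ 576.3, -111.6,   85.9]), 0.52)]), ('lid_bar', [(array([ 654.3, -133.1,   63.4]), 0.59)]), ('lid_hinge', [])]
[('seal_nut', [(array([760.4,  77.1,  -1.4]), 0.91)]), ('standoff', [(array([387. ,  32.5,  -1.9]), 0.51)]), ('oil_bottle', [(array([ 678.7, -369.2,    0.8]), 0.93)]), ('parts_tray', [(array([ 571.6, -109.3,  114.4]), 0.7)]), ('bezel_ring', []), ('brush', [(array([419.4, 403.3,   0.7]), 0.57)]), ('screwdriver', [(array([ 3.620e+02, -3.364e+02, -3.000e-01]), 0.82)])]
[-0.42653308  0.30915608  0.50678299]
```

View pics/end.png

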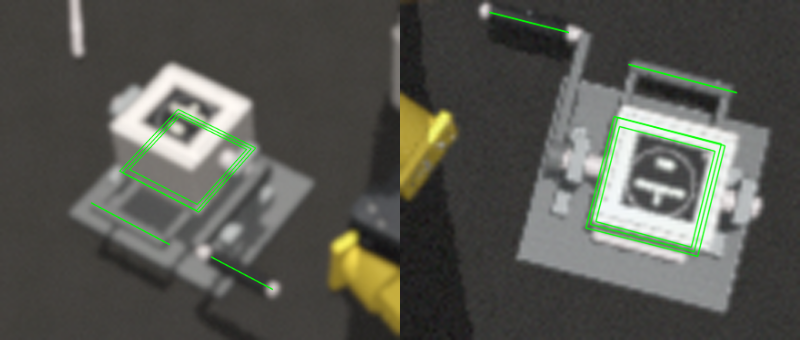

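View pics/scene_end.png

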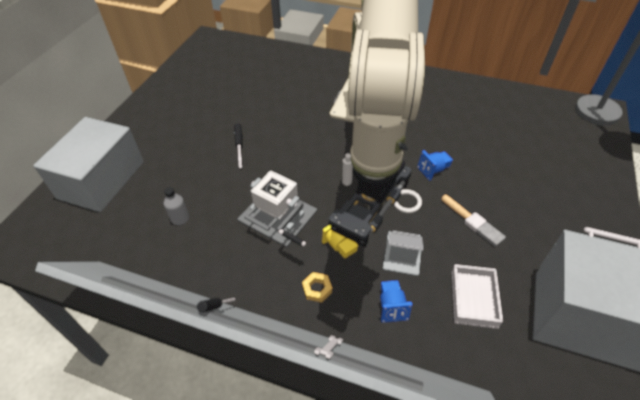

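Last picture: the dial looks up in the window at (275,187), the crank is on the far side, and the lid bar and handle match the model at 3.14 rad. Nothing is touched and the bystanders haven't moved. Handing in.

Run:
```python
from h import *
print(job_done(),state()['clock'])
```

```text
the job is handed in; nothing more can be done
the job is handed in; nothing more can be done
```

I set the turn coordinator face down in the shell, shut the lid, cranked the holder over to its stop, let go, and handed the job in at about 44 s. No verdict was reported.

**Trouble on the way:** On the first try at the lid, the bar slipped out of the fingertips. That turned the holder to about 0.25 rad with the lid open; the fail limit is 0.5 rad. I gripped the bar again, deeper between the pads, pulled the holder back to 0, and then shut the lid.

**Lid check before cranking:** The fingertips reached z = 122 mm over the bar without touching it, so I took the lid as shut. A scene overlay had suggested up to about 0.06 rad open; I trusted the fingertip check.

**Last checks:**
- **Turn:** the crank handle is on the far side at z ≈ 90 mm. It hit the stop with about 22 N before I let go.
- **Dial:** it looks up through the floor window.
- **Centring:** the networks put the coordinator 4–8 mm from the holder's centre. That is more than the roughly 4 mm of play in the shell and close to the 8 mm limit, so I put most of it down to network error.
- **Lid:** the bar was seen at z ≈ 56–63 mm, against 64 mm expected when shut.
- **Bystanders:** the ones found were within about 7 mm of their first readings. The top camera missed the ring and misread the tray, but the scene camera found both in place.
- **Robot:** it stands clear, with no contact force.

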